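# Clear the bulk bin's lid and hold it open for refilling

## Robot

A 7-joint arm with a two-finger parallel gripper is mounted at the origin on the work surface. World frame = base frame: x ahead of the robot, y to its left, z up, the work surface at z = 0. Lengths are in m, angles in rad, forces in N, time in s.
With the tool pointing down it reaches from about 0.425 to 0.925 m from the base axis. Payload 6.8 kg.
Tool frame: the origin (TCP) lies at the very end of the fingers, on their centre line; the grasp point (between the pads) lies 19 mm behind it; x points along the fingers, y is the direction in which the jaws open and shut, and the axes are right-handed (so a half turn about x gives the same grasp; the last joint's range is limited). The gripper opens to 85 mm and grips with 20 to 120 N. Pads are 22 mm wide; open, the fingers measure 114 mm over their backs; the gripper's body (76 mm by 85 mm) begins 54 mm behind the grasp point. The pads swing forward as they close: fully open they stand 13 mm farther back than shut.
Start: joints at [1.038, 0.477, 0.022, 1.555, -0.011, 1.109, -0.083], TCP at [0.278, -0.615, 0.231] pointing down, gripper open.
Joint ranges: [-2.96, 2.96], [-0.34, 2.1], [-1.41, 1.46], [0.24, 2.44], [-1.37, 4.51], [0.17, 1.92], [-2.96, 2.96]. Speed limits (rad/s): [2.39, 2.39, 3.14, 3.14, 3.14, 3.14, 3.14].

## Interface

Orientations are given as a unit quaternion [x, y, z, w].
In Python, from rig import * gives the robot as it stands.
- The arm moves only by the tool drive_tool, never from a script. Its argument "commands" is a list of rows, each an object with "hand": the finger opening in cm, from 0 to 8.54; "dp": the shift along the tool's x, y, z in cm, a list of three; "rotation": the turn, a rotation vector about the tool's x, y, z in rad, a list of three. In form: [{"hand": hand, "dp": [dx, dy, dz], "rotation": [wx, wy, wz]}, ...]. A call has exactly 5 rows; each row is the pose to reach, as a shift and turn from the pose measured when the call began, along the tool's axes at that moment; what a row does not reach only later rows make up. A row lasts 1/10 s, in which the tool goes at most 50 mm and 8.59 degrees, less where a joint would pass 70% of its speed; a pose out of reach is approached as far as the arm can. A call with a gripper value outside its range is refused whole. The fingers move at their own pace and stop on an object; "newtons" is the grip in N (left out, the last holds). Time passes only in rows, so rows that repeat a pose let the fingers close, or fill a call up. It gives the time, the measured TCP pose, the force and the opening at its end, in the units of the state.
- read_state(): the state, without advancing time (a new reading comes with each control period).
- camera(name): name is "scene" or "side" or "wrist"; returns the picture (480x640x3 uint8, red, green, blue); there is no depth.
- get_calibration(name): a dict with "fx", "fy", "cx", "cy" (pixels), "distortion" ([k1, k2, p1, p2, k3] as OpenCV has them; the pictures are not rectified), "R" (3x3) and "t" (3): a world point X has camera coordinates R X + t. Camera axes: x right, y down, z forward; pixel columns grow to the right and rows downward; lengths in m; the calibration is good to about 2 mm. A picture is of the moment at which its call begins: read the wrist's pose just before it. get_calibration takes no time and is no camera call; for the wrist camera it gives the pose at the moment of the call.
- close_job(): hands the job in, once; it reports no verdict.
Trained networks look in the newest picture that a camera, given by its name, has taken for a name from the list of things; names that differ only in an ending like _2 or _b are one class to them, and where a whole thing is asked for, a point or a joint stands for the part that bears it (a point fixed in the world has none). Each returns a list of dicts, best first, with "score" (0 to 1); they miss things now and then, are a little off and sometimes report something else, mostly with a low value. They report only what shows in the picture. A call takes as long as a camera call. They do not tell look-alikes from the thing itself.
- search_frame(camera, name): "position" ([column, row] in pixels, amid what is visible of it).
- pinpoint(camera, name): "position" ([column, row] in pixels: a listed point, or the origin of a listed thing).
The state is a dict: "time": time; "q": joint angles; "qvel": joint speeds; "joint_efforts": joint torques, N m; "eef_pos": TCP position; "ee_rot": TCP orientation; "wrist_force": force on the tool from outside, world axes, zero at the start; "moment": the same for the moment, N m; "gripper_width": finger opening in m.
Only numpy, scipy, OpenCV 4.12 (cv2) and the standard library are available. Lean on these libraries where they do the work, as an engineer would, in place of code of your own. Each camera call takes 0.05 s, during which the arm holds its last target.

## Task

The bulk bin is to be refilled. Hang the wire basket that stands on its lid by its handle on the twin-prong hook of the display stand, so that it hangs free and level on both prongs; then raise the bin's lid by its bar to 45 degrees and keep it there: it falls shut if let go, so finish while still holding it open with the gripper. Leave the other goods where they are.

Things in the scene. Friction and masses are not known exactly. Their poses are not given: they have to be found in the camera images.
- basket: white wire basket, 100 (x) x 140 (y), rim 55 high, weighing 0.2 to 0.33 kg, standing on the closed bin lid. Origin: centre of its underside; z up. A rigid arch handle stands over its middle, along y: two uprights at y = -66 and +66 and a level round bar with a black sleeve on top
- basket_bar (a point): middle of the basket's level handle bar, where to pinch it: round, 10 mm thick, black, 130 mm long along the basket's y, its centre 130 mm above the basket's underside, free space below it down to the rim (75 mm). Axes as the basket's
- stand: dark steel display stand, fixed. Origin: on the table below the front of its post; base 120 x 160, 10 high. Its twin hook points along its -x, towards the robot: two level prongs 8 thick at y = -40 and +40 (72 mm gap), centre lines 210 above the table, from the post (x = 0) to x = -100; the ends turn up at x = -111, tops 234 above the table. Crossbar at the post 110 wide, 222 high; post 227 high
- hook_seat (a point): where the middle of the basket's bar comes to lie when well hung: between the prongs, 60 mm in front of the post, 219 mm above the table (bar resting on both prongs, bar parallel to the stand's y). Axes as the stand's
- lid (a joint): opening angle of the bin's lid, rad: 0 shut, 0.785 = 45 degrees, 1.4 at most (stop). No spring and next to no friction: the lid, 0.4 to 0.65 kg, falls shut by its weight from any angle
- lid_bar (a point): middle of the lid's lift bar: a round dark bar 10 mm thick, 130 mm long along the lid's y, on two arms 60 mm in front of the lid's near edge, in the lid's plane; 153.5 mm above the table when shut. Free below; 55 mm gap between bar and lid edge, arms at y = -65 and +65. Axes turn with the lid
- lid_hinge (a point): middle of the hinge axis (along y) at the far rim of the bin, 150.5 above the table; the bar's centre is 270 mm from it, along the lid's -x (towards the robot when shut), and rises as the lid opens. Axes turn with the lid. The lid is a steel plate 210 x 210, 6 thick, its top 156.5 above the table when shut
- bin: grey open-topped bin under the lid, 200 x 200, 150 high, fixed to the table. Origin: centre of its underside; its front faces its -x
- jar: amber glass jar, 64 across, 100 high; bystander, to be left alone. Origin: centre of its underside
- can1: food can, 66 across, 85 high; bystander, to be left alone. Origin: centre of its underside
- can2: food can, 66 across, 85 high; bystander, to be left alone. Origin: centre of its underside
- carton1: upright food carton 50 x 120, 170 high; bystander, to be left alone. Origin: centre of its underside
- carton2: upright food carton 50 x 120, 170 high; bystander, to be left alone. Origin: centre of its underside
- bottle: green glass bottle, 60 across, 180 high; bystander, to be left alone. Origin: centre of its underside
- tin: flat fish tin 75 x 105, 24 high; bystander, to be left alone. Origin: centre of its underside
Things that resemble listed ones, but are neither listed nor needed, are in the scene too. There is more than one size of the basket; the one meant has the size given above.

How it is judged:
By the outcome, as a careful person would: the job done as asked, in the order asked, and still so for the second after the job is handed in, while the arm keeps its last pose, push and grip.
It also fails if it takes over 64 s, if anything falls off the work surface, if the arm or the gripper's body presses on something with over 40 N, if the wrist force passes 120 N, or if a joint passes its speed limit or range.

## Working session

There is one attempt and no reset: what is moved stays moved. The work goes in short steps, Python scripts to look and compute and a tool call to move; the robot and the scene stay as the last step left them, time stands still between calls to the robot, and variables do not carry over. Pictures are saved under pics/ and viewed, and the job is handed in when it is done.

Besides the shell and the picture viewer there is one more tool, called after "Request:" as a command line: name --argument value ..., lists and objects as JSON in quotes. drive_tool: Moves the arm, as the interface text tells. Its arguments: {"type":"object","properties":{"commands":{"type":"array","items":{"type":"object","properties":{"hand":{"type":"number"},"dp":{"type":"array","items":{"type":"number"}},"rotation":{"type":"array","items":{"type":"number"}}}}},"newtons":{"type":"number"}},"required":["commands"]}

```bash
mkdir -p pics; ls; python3 - <<'E'
from rig import *
import cv2
s=read_state(); print(s)
for n in ["scene","side","wrist"]:
    im=camera(n); cv2.imwrite(f"pics/{n}0.png",im[:,:,::-1]); c=get_calibration(n); print(n,c)
E
```

```text
pics
{'time': 0.0, 'q': array([ 1.03790425,  0.4777866 ,  0.02233188,  1.55642326, -0.01150177,
        1.10930043, -0.08308586]), 'qvel': array([ 1.10127073e-03,  9.14617724e-05, -6.51881646e-04, -2.40924053e-04,
       -5.96501300e-04, -1.84834639e-03,  4.75457050e-04]), 'joint_efforts': array([ 1.41123228e-04, -5.96450651e+01,  1.60858568e+00, -2.81200683e+01,
        1.26435194e-02,  9.34071344e-03, -5.00873932e-05]), 'eef_pos': array([ 0.27794328, -0.61448616,  0.23034652]), 'ee_rot': array([-0.69103671, -0.14968201,  0.69139069, -0.14846709]), 'wrist_force': array([ 0.44709605, -0.10785927,  0.62257772]), 'moment': array([ 0.02331811, -0.01641628,  0.05326978]), 'gripper_width': 0.08518547522362942}
scene {'fx': 509.0739122261373, 'fy': 509.0739122261373, 'cx': 323.6445369467682, 'cy': 231.85860356605698, 'distortion': array([-0.13257888,  0.        ,  0.        ,  0.        ,  0.        ]), 'R': array([[ 0.71381591,  0.70028673,  0.00808368],
       [ 0.59800255, -0.60346691, -0.52746625],
       [-0.36449938,  0.38134786, -0.84953753]]), 't': array([-0.40174188, -0.25323365,  1.57211012])}
side {'fx': 583.9835894994762, 'fy': 583.9835894994762, 'cx': 309.91410632543165, 'cy': 244.25610318500398, 'distortion': array([-0.08575178,  0.        ,  0.        ,  0.        ,  0.        ]), 'R': array([[-0.86547644, -0.50061095,  0.01841744],
       [-0.3763239 ,  0.62545776, -0.6835078 ],
       [ 0.33065216, -0.59849082, -0.72971082]]), 't': array([0.51048193, 0.33877016, 1.43055775])}
wrist {'fx': 355.4963302026764, 'fy': 355.4963302026764, 'cx': 321.808051565448, 'cy': 247.93434455077397, 'distortion': array([0.00579149, 0.        , 0.        , 0.        , 0.        ]), 'R': array([[ 0.41116983, -0.91155806, -0.00112947],
       [-0.86811214, -0.39195036,  0.30455907],
       [-0.27806597, -0.124245  , -0.95249278]]), 't': array([-0.67358485, -0.03928275,  0.37982817])}
```

View pics/scene0.png

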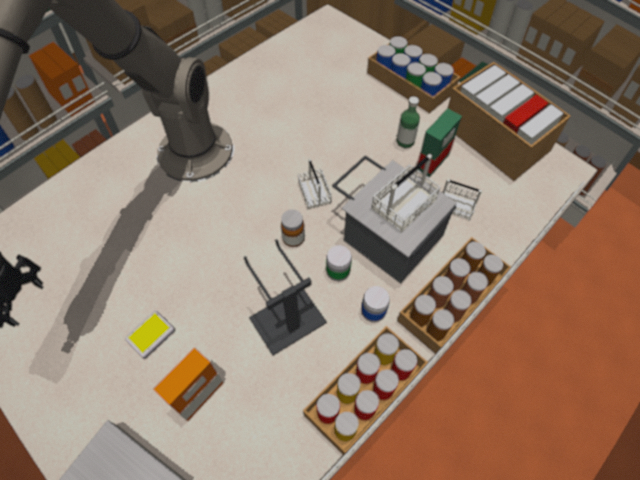

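View pics/side0.png

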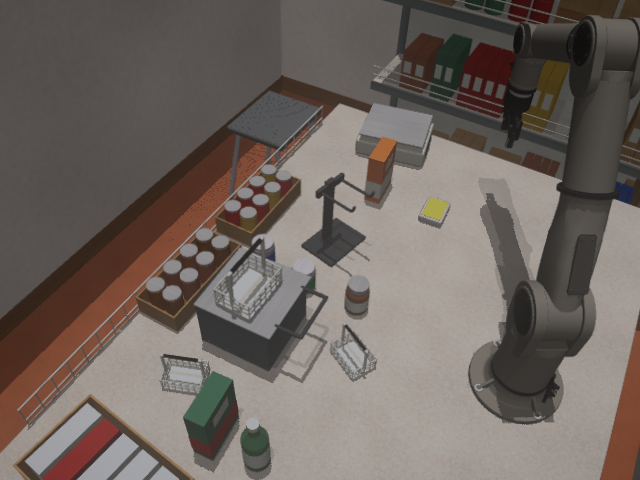

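```bash
cat > h.py <<'E'
from rig import *
import numpy as np, cv2
from scipy.spatial.transform import Rotation as Ro
from scipy.optimize import least_squares
def K(c): return np.array([[c['fx'],0,c['cx']],[0,c['fy'],c['cy']],[0,0,1.]])
def ray(c,p):
    u=cv2.undistortPoints(np.array([[p]],float),K(c),c['distortion'])[0,0]
    R=c['R'];d=R.T@np.array([u[0],u[1],1]);o=-R.T@c['t'];return o,d/np.linalg.norm(d)
def atz(c,p,z):
    o,d=ray(c,p);return o+d*(z-o[2])/d[2]
def tri(obs):
    A=np.zeros((3,3));b=np.zeros(3)
    for c,p in obs:
        o,d=ray(c,p);M=np.eye(3)-np.outer(d,d);A+=M;b+=M@o
    X=np.linalg.solve(A,b)
    res=[np.linalg.norm((np.eye(3)-np.outer(ray(c,p)[1],ray(c,p)[1]))@(X-ray(c,p)[0]))*1e3 for c,p in obs]
    return X,res
def proj(c,X):
    X=np.atleast_2d(np.array(X,float))
    return cv2.projectPoints(X,cv2.Rodrigues(c['R'])[0],np.array(c['t'],float),K(c),c['distortion'])[0][:,0]
E
python3 - <<'E'
from h import *
np.set_printoptions(precision=3,suppress=True)
for n in ["basket","basket_bar","stand","hook_seat","lid_bar","lid_hinge","bin"]:
    for cam in ["scene","side"]:
        print(n,cam,[(np.round(r['position'],1).tolist(),round(r['score'],2)) for r in pinpoint(cam,n)])
print(read_state()['time'])
E
```

```text
basket scene [([403.3, 202.6], 0.74), ([450.9, 204.2], 0.71), ([431.1, 227.1], 0.7), ([316.6, 189.7], 0.68)]
basket side [([184.6, 376.2], 0.94), ([353.6, 355.6], 0.92), ([245.8, 289.6], 0.71)]
basket_bar scene [([462.9, 183.7], 0.78), ([314.2, 173.6], 0.71), ([411.5, 172.5], 0.65)]
basket_bar side [([356.2, 338.8], 0.91), ([179.7, 355.1], 0.9), ([244.5, 254.7], 0.59)]
stand scene [([293.6, 329.1], 0.88), ([430.1, 160.6], 0.4)]
stand side [([328.3, 241.3], 0.96), ([214.6, 275.4], 0.64)]
hook_seat scene [([271.3, 265.2], 0.82)]
hook_seat side [([348.6, 190.7], 0.65)]
lid_bar scene [([353.5, 173.0], 0.75)]
lid_bar side [([312.2, 315.8], 0.98)]
lid_hinge scene [([433.7, 228.4], 0.89)]
lid_hinge side [([214.5, 274.1], 0.85)]
bin scene [([392.3, 237.2], 0.68)]
bin side [([255.0, 324.5], 0.61)]
0.85
```

The scene picture shows three baskets. The large one stands on the bin lid at (405,200). Two small look-alikes stand on the table at (315,187) and (460,197). In the side picture they are at (245,285), (353,352) and (183,373), in the same order. I choose the one on the lid.

```bash
python3 - <<'E'
from h import *
np.set_printoptions(precision=4,suppress=True)
cs={n:get_calibration(n) for n in ["scene","side"]}
P={"basket":([403.3,202.6],[245.8,289.6]),"bbar":([411.5,172.5],[244.5,254.7]),"stand":([293.6,329.1],[328.3,241.3]),"seat":([271.3,265.2],[348.6,190.7]),"lbar":([353.5,173],[312.2,315.8]),"hinge":([433.7,228.4],[214.5,274.1]),"bin":([392.3,237.2],[255,324.5]),
"small1":([314.2,173.6],[356.2,338.8]),"small2":([462.9,183.7],[179.7,355.1])}
for k,(a,b) in P.items():
    print(k,*tri([(cs["scene"],a),(cs["side"],b)]))
a=cv2.imread("pics/scene0.png");b=cv2.imread("pics/side0.png")
def crop(im,x,y,w,h,n,s): cv2.imwrite(n,cv2.resize(im[y:y+h,x:x+w],None,fx=s,fy=s,interpolation=cv2.INTER_CUBIC))
crop(a,320,130,160,150,"pics/c1.png",4);crop(b,180,220,160,150,"pics/c2.png",4)
crop(a,230,220,120,140,"pics/c3.png",4);crop(b,290,160,100,110,"pics/c4.png",5)
E
```

```text
basket [0.6495 0.2022 0.1632] [np.float64(4.671245943674249), np.float64(4.671245943673837)]
bbar [0.6493 0.2    0.2867] [np.float64(1.3077604709545492), np.float64(1.3077604709547692)]
stand [ 0.6357 -0.1858 -0.0117] [np.float64(2.3295441888614423), np.float64(2.3295441888617274)]
seat [ 0.5737 -0.1732  0.2307] [np.float64(1.798235211300875), np.float64(1.7982352113010176)]
lbar [0.4843 0.1851 0.1523] [np.float64(3.8669503041665334), np.float64(3.866950304166471)]
hinge [0.7485 0.1987 0.1568] [np.float64(2.7223254130332486), np.float64(2.722325413033023)]
bin [0.645  0.1893 0.0062] [np.float64(1.4572415259443714), np.float64(1.4572415259441562)]
small1 [0.3788 0.1475 0.0886] [np.float64(1.073224954353882), np.float64(1.0732249543539556)]
small2 [0.7032 0.4059 0.1034] [np.float64(2.6181703618184384), np.float64(2.61817036181839)]
```

View pics/c1.png

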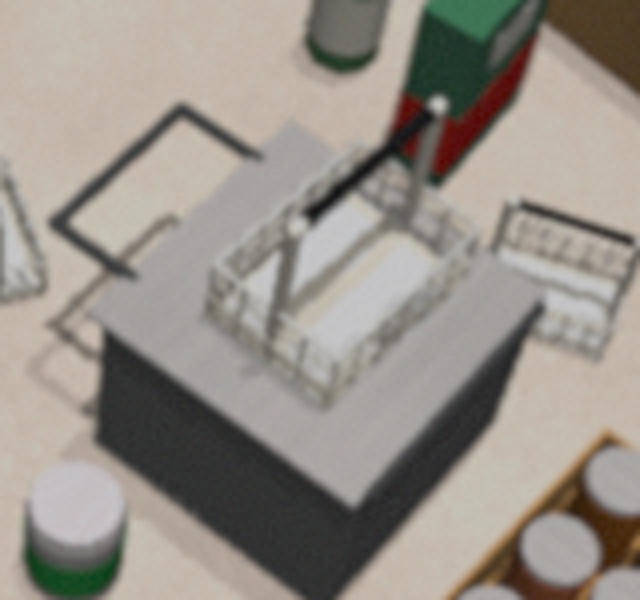

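View pics/c2.png

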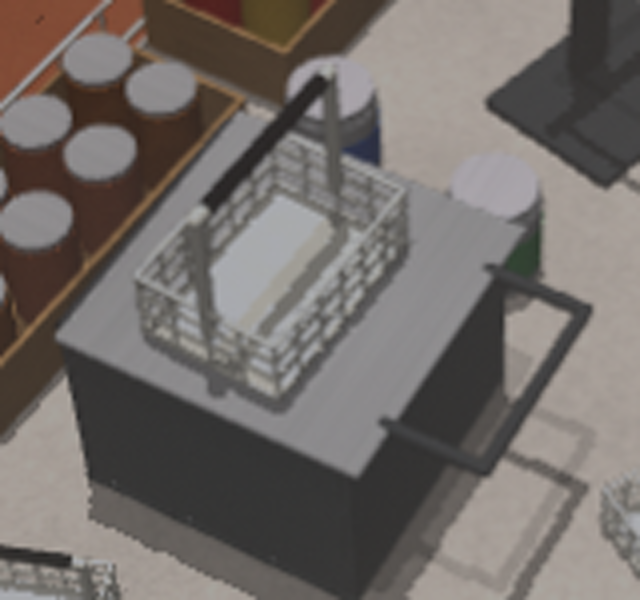

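View pics/c3.png

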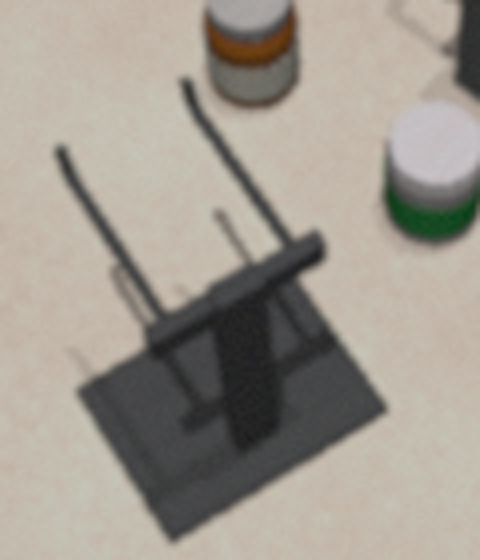

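View pics/c4.png

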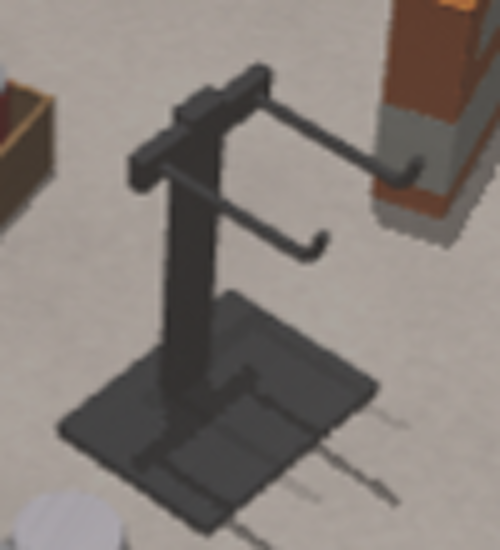

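```bash
cat > fit.py <<'E'
from h import *
np.set_printoptions(precision=4,suppress=True)
cs={n:get_calibration(n) for n in ["scene","side"]}
def fit(model,obs,x0,z=0):
    # obs: list (cam, local pt, pix)
    def f(p):
        Rz=Ro.from_euler('z',p[2]).as_matrix()
        return np.concatenate([proj(cs[c],Rz@np.array(l)+[p[0],p[1],z])[0]-px for c,l,px in obs])
    r=least_squares(f,x0); print(model,r.x,"deg",np.degrees(r.x[2]),'res',np.round(r.fun,1)); return r.x
if __name__=="__main__":
    for k,a,b in [("bar+",(429.5,155.75),(230,273.25)),("bar-",(395,186.25),(263,238)),("lid+",(365,156.75),(301.75,336.25)),("lid-",(335,185),(326.25,298)),("tip+",(276.75,241.25),(354,207.6)),("tip-",(245.5,258),(373,192))]:
        print(k,*tri([(cs["scene"],a),(cs["side"],b)]))
    fit("stand tips",[("scene",[-.111,.04,.233],(276.75,241.25)),("scene",[-.111,-.04,.233],(245.5,258)),("side",[-.111,.04,.233],(354,207.6)),("side",[-.111,-.04,.233],(373,192))],[.63,-.18,0])
    fit("basket",[("scene",[0,.066,.130],(429.5,155.75)),("scene",[0,-.066,.13],(395,186.25)),("side",[0,.066,.13],(230,273.25)),("side",[0,-.066,.13],(263,238))],[.65,.2,0],.1565)
    fit("lidbar",[("scene",[0,.065,0],(365,156.75)),("scene",[0,-.065,0],(335,185)),("side",[0,.065,0],(301.75,336.25)),("side",[0,-.065,0],(326.25,298))],[.48,.2,0],.1535)
E
python3 fit.py
```

```text
bar+ [0.6465 0.2655 0.2901] [np.float64(1.9318089305232442), np.float64(1.93180893052342)]
bar- [0.6449 0.1385 0.2885] [np.float64(3.132371223848244), np.float64(3.132371223848049)]
lid+ [0.4726 0.2473 0.1555] [np.float64(0.9737656981001565), np.float64(0.9737656981002354)]
lid- [0.4794 0.1222 0.154 ] [np.float64(2.0906024619974195), np.float64(2.0906024619974883)]
tip+ [ 0.5343 -0.1237  0.2275] [np.float64(0.29955715906512337), np.float64(0.2995571590651272)]
tip- [ 0.5177 -0.2019  0.2296] [np.float64(0.5557209604021647), np.float64(0.5557209604020784)]
stand tips [ 0.6353 -0.1857 -0.2099] deg -12.026670352310171 res [ 0.  -1.2 -0.2 -0.7 -0.3 -1.6 -0.3 -1. ]
basket [ 0.6458  0.202  -0.0037] deg -0.21003019994541341 res [-0.6  0.2 -2.   1.2 -1.3  1.8 -1.  -0.2]
lidbar [0.476  0.1845 0.0602] deg 3.4514726342600017 res [-0.1 -0.1 -1.4  0.6 -0.7  1.3 -0.5 -0.6]
```

```bash
python3 - <<'E'
from h import *
np.set_printoptions(precision=4,suppress=True)
cs={n:get_calibration(n) for n in ["scene","side"]}
s=read_state(); R=Ro.from_quat(s['ee_rot']).as_matrix(); print(R,s['eef_pos'])
for n in ["jar","can1","carton1","carton2","bottle","tin"]:
    out=[]
    for cam in ["scene","side"]:
        for r in pinpoint(cam,n):
            if r['score']>.4: out.append((cam,np.round(r['position']).tolist(),round(r['score'],2),atz(cs[cam],r['position'],0.)[:2].round(3).tolist()))
    print(n,out)
E
```

```text
[[ 0.      0.4121 -0.9111]
 [-0.     -0.9111 -0.4121]
 [-1.      0.     -0.    ]] [ 0.2782 -0.615   0.2313]
jar [('scene', [293.0, 237.0], 0.82, [0.445, -0.002]), ('side', [355.0, 305.0], 0.68, [0.451, -0.005])]
can1 [('scene', [337.0, 271.0], 0.86, [0.605, 0.008]), ('scene', [370.0, 309.0], 0.81, [0.743, -0.012]), ('side', [303.0, 287.0], 0.88, [0.606, 0.011]), ('side', [356.0, 306.0], 0.72, [0.448, -0.004]), ('side', [266.0, 266.0], 0.64, [0.736, -0.0]), ('side', [435.0, 217.0], 0.44, [0.393, -0.442])]
carton1 [('scene', [430.0, 161.0], 0.89, [0.548, 0.485]), ('scene', [198.0, 396.0], 0.69, [0.602, -0.465]), ('side', [378.0, 189.0], 0.95, [0.601, -0.468]), ('side', [217.0, 434.0], 0.75, [0.555, 0.487])]
carton2 [('scene', [430.0, 161.0], 0.89, [0.548, 0.485]), ('scene', [198.0, 396.0], 0.69, [0.602, -0.465]), ('side', [378.0, 189.0], 0.95, [0.601, -0.468]), ('side', [217.0, 434.0], 0.75, [0.555, 0.487])]
bottle [('scene', [403.0, 141.0], 0.74, [0.435, 0.491]), ('side', [258.0, 458.0], 0.8, [0.442, 0.485])]
tin [('scene', [148.0, 336.0], 0.92, [0.395, -0.461]), ('side', [434.0, 215.0], 0.95, [0.399, -0.449])]
```

View pics/wrist0.png

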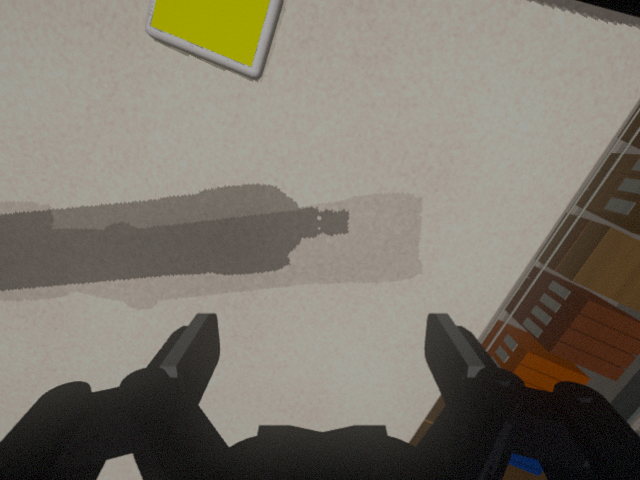

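```bash
cat > plan.py <<'E'
from h import *
def Rt(yaw,pitch=0): # tool down, tool y at azimuth yaw; pitch about tool z
    x=np.array([0,0,-1.]);y=np.array([np.cos(yaw),np.sin(yaw),0]);R=np.column_stack([x,y,np.cross(x,y)])
    return R@Ro.from_euler('z',pitch).as_matrix()
def plan(p,yaw,pitch=0,pose=None,n=1):
    s=read_state(); 
    P,R=(s['eef_pos'],Ro.from_quat(s['ee_rot']).as_matrix()) if pose is None else pose
    T=Rt(yaw,pitch); d=R.T@(np.array(p)-P)*100; w=Ro.from_matrix(R.T@T).as_rotvec()
    print("full dp cm",d.round(2),np.linalg.norm(d).round(1),"rot",w.round(3),"deg",np.degrees(np.linalg.norm(w)).round(1))
    return np.array(p),T
def st():
    s=read_state();R=Ro.from_quat(s['ee_rot']).as_matrix()
    print('t',round(s['time'],2),'p',s['eef_pos'].round(4),'toolx',R[:,0].round(3),'yaw',np.degrees(np.arctan2(R[1,1],R[0,1])).round(2),'F',s['wrist_force'].round(1),'M',s['moment'].round(2),'w',round(s['gripper_width'],4),'q',s['q'].round(2))
E
python3 - <<'E'
from plan import *
a=np.radians([-65.7,-52,-38,-24,-10,3,18])
pose=None;p0=0
for i,az in enumerate(a[1:]):
    r=.64
    pose=plan([r*np.cos(az),r*np.sin(az),.40],az,0,pose)
E
```

```text
full dp cm [-16.87  -5.31 -15.11] 23.3 rot [-0.238 -0.    -0.   ] deg 13.7
full dp cm [  0.    -1.9  -15.48] 15.6 rot [-0.244  0.     0.   ] deg 14.0
full dp cm [  0.    -1.9  -15.48] 15.6 rot [-0.244  0.     0.   ] deg 14.0
full dp cm [  0.    -1.9  -15.48] 15.6 rot [-0.244  0.     0.   ] deg 14.0
full dp cm [  0.    -1.64 -14.4 ] 14.5 rot [-0.227  0.     0.   ] deg 13.0
full dp cm [  0.    -2.18 -16.56] 16.7 rot [-0.262  0.     0.   ] deg 15.0
```

Request:
drive_tool --commands '[{"hand": 8.5,"dp": [-3.4,-1.0,-3.0],"rotation": [-0.05,0,0]},{"hand": 8.5,"dp": [-6.8,-2.0,-6.0],"rotation": [-0.1,0,0]},{"hand": 8.5,"dp": [-10.2,-3.0,-9.0],"rotation": [-0.15,0,0]},{"hand": 8.5,"dp": [-13.6,-4.0,-12.0],"rotation": [-0.2,0,0]},{"hand": 8.5,"dp": [-16.9,-5.3,-15.0],"rotation": [-0.24,0,0]}]' --newtons 40

```text
time: 1.95
eef_pos: [0.3938, -0.5041, 0.402]
ee_rot: [0.668, 0.231, -0.668, 0.232]
wrist_force: [0.6, 0.0, -0.5]
gripper_width: 0.0851
```

Request:
drive_tool --commands '[{"hand": 8.5,"dp": [0,-0.8,-4.4],"rotation": [-0.07,0,0]},{"hand": 8.5,"dp": [0,-1.6,-8.8],"rotation": [-0.14,0,0]},{"hand": 8.5,"dp": [0,-2.4,-13.2],"rotation": [-0.21,0,0]},{"hand": 8.5,"dp": [0,-3.2,-17.6],"rotation": [-0.28,0,0]},{"hand": 8.5,"dp": [0,-3.9,-21.9],"rotation": [-0.35,0,0]}]'

```text
time: 2.45
eef_pos: [0.5428, -0.3364, 0.4022]
ee_rot: [0.617, 0.345, -0.617, 0.345]
wrist_force: [0.8, -0.8, -0.4]
gripper_width: 0.0852
```

Request:
drive_tool --commands '[{"hand": 8.5,"dp": [0,-0.8,-4.4],"rotation": [-0.07,0,0]},{"hand": 8.5,"dp": [0,-1.6,-8.8],"rotation": [-0.14,0,0]},{"hand": 8.5,"dp": [0,-2.4,-13.2],"rotation": [-0.21,0,0]},{"hand": 8.5,"dp": [0,-3.2,-17.6],"rotation": [-0.28,0,0]},{"hand": 8.5,"dp": [0,-3.9,-21.9],"rotation": [-0.35,0,0]}]'

```text
time: 2.95
eef_pos: [0.6246, -0.1275, 0.4023]
ee_rot: [0.547, 0.448, -0.547, 0.449]
wrist_force: [0.2, -0.7, -0.4]
gripper_width: 0.0848
```

```bash
python3 - <<'E'
from plan import *
st()
plan([.646,.202,.40],0)
E
```

```text
t 2.95 p [ 0.6246 -0.1275  0.4023] toolx [ 0.001 -0.001 -1.   ] yaw -11.37 F [ 0.2 -0.7 -0.4] M [ 0.01  0.03 -0.03] w 0.0848 q [ 0.37  0.34 -0.37  1.39  0.12  1.43 -0.19]
full dp cm [  0.21  -4.4  -32.73] 33.0 rot [-0.198  0.001 -0.001] deg 11.4
```

```bash
python3 - <<'E'
from plan import *
np.set_printoptions(precision=4,suppress=True)
c=get_calibration("wrist"); im=camera("wrist"); cv2.imwrite("pics/w1.png",im[:,:,::-1])
np.save("cw1.npy",c,allow_pickle=True)
print(pinpoint("wrist","hook_seat"),proj(c,[.5766,-.1732,.219]))
E
```

```text
[{'position': [278.7, 272.2], 'score': 0.9}] [[283.7906 275.1654]]
```

View pics/w1.png

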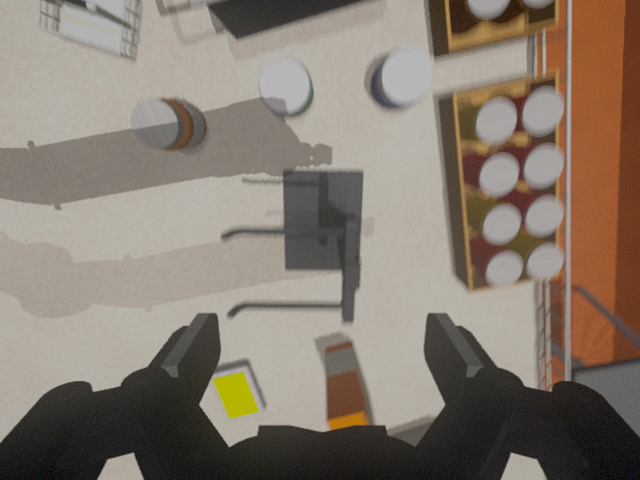

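Request:
drive_tool --commands '[{"hand": 8.5,"dp": [0,-0.6,-4.4],"rotation": [-0.03,0,0]},{"hand": 8.5,"dp": [0,-1.2,-8.8],"rotation": [-0.06,0,0]},{"hand": 8.5,"dp": [0,-1.8,-13.2],"rotation": [-0.09,0,0]},{"hand": 8.5,"dp": [0,-2.4,-17.6],"rotation": [-0.12,0,0]},{"hand": 8.5,"dp": [0,-3.0,-22.0],"rotation": [-0.15,0,0]}]'

```text
time: 3.55
eef_pos: [0.6376, 0.1022, 0.4031]
ee_rot: [0.511, 0.491, -0.508, 0.49]
wrist_force: [-0.0, -0.1, 0.3]
gripper_width: 0.0853
```

```bash
python3 - <<'E'
from plan import *
st()
c=get_calibration("wrist"); im=camera("wrist"); cv2.imwrite("pics/w2.png",im[:,:,::-1])
np.save("cw2.npy",c,allow_pickle=True)
print(pinpoint("wrist","basket_bar"),proj(c,[.646,.202,.2865]))
plan([.646,.202,.40],0)
E
```

```text
t 3.55 p [0.6376 0.1022 0.4031] toolx [ 0.002  0.003 -1.   ] yaw -2.19 F [-0.  -0.1  0.3] M [-0.01 -0.04 -0.02] w 0.0853 q [ 0.08  0.37 -0.48  1.36  0.17  1.45 -0.43]
[{'position': [114.4, 168.3], 'score': 0.73}] [[329.07222571 100.97585636]]
full dp cm [ 0.37  0.72 -9.27] 9.3 rot [-0.027 -0.008 -0.001] deg 1.6
```

View pics/w2.png

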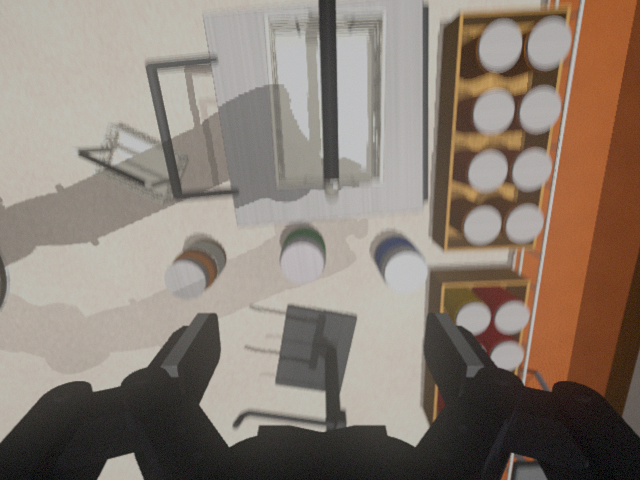

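The wrist picture agrees with the fit: the bar runs through (328,100), predicted (329,101), and its −y end knob is at (333,187). The network's own hit at (114,168) is the small basket, so I'm dropping it. The stand's prong tips show at (225,236) and (232,312) in the earlier wrist picture.

```bash
cat > fit2.py <<'E'
from fit import *
cs["w1"]=np.load("cw1.npy",allow_pickle=True).item();cs["w2"]=np.load("cw2.npy",allow_pickle=True).item()
fit("stand",[("scene",[-.111,.04,.232],(276.75,241.25)),("scene",[-.111,-.04,.232],(245.5,258)),("side",[-.111,.04,.232],(354,207.6)),("side",[-.111,-.04,.232],(373,192)),
("w1",[-.111,.04,.232],(225,236)),("w1",[-.111,-.04,.232],(232,312)),("w1",[0,.04,.210],(343,231)),("w1",[0,-.04,.21],(343,303))],[.63,-.18,-.2])
fit("basket",[("scene",[0,.066,.130],(429.5,155.75)),("scene",[0,-.066,.13],(395,186.25)),("side",[0,.066,.13],(230,273.25)),("side",[0,-.066,.13],(263,238)),("w2",[0,-.066,.13],(333,187))],[.65,.2,0],.1565)
fit("lidbar",[("scene",[0,.065,0],(365,156.75)),("scene",[0,-.065,0],(335,185)),("side",[0,.065,0],(301.75,336.25)),("side",[0,-.065,0],(326.25,298)),("w2",[0,.065,0],(151,65)),("w2",[0,-.065,0],(177,194))],[.48,.2,0],.1535)
E
python3 fit2.py
```

```text
stand [ 0.6357 -0.1811 -0.1978] deg -11.331099423477912 res [ 1.  -1.9  1.2 -1.2 -0.8 -0.5 -1.1 -0.1 -0.7  0.1 -0.8  2.5  1.3 -1.3
 -0.   1.1]
basket [0.6455 0.2083 0.0158] deg 0.9028944161274316 res [ 0.5 -1.5  0.1 -0.2 -2.4  4.  -2.8  1.3 -0.5  2.5]
lidbar [0.4758 0.1879 0.0417] deg 2.3886027351812813 res [ 1.1 -0.6 -0.8 -0.4 -1.9  2.2 -0.7  0.6 -0.5  0.3  0.3  1.6]
```

Request:
drive_tool --commands '[{"hand": 8.5,"dp": [0,0.2,-3.0],"rotation": [-0.01,0,0]},{"hand": 8.5,"dp": [0.1,0.4,-6.0],"rotation": [-0.02,-0.003,0]},{"hand": 8.5,"dp": [0.3,0.7,-9.3],"rotation": [-0.03,-0.006,0]},{"hand": 8.5,"dp": [2.3,0.7,-9.3],"rotation": [-0.03,-0.006,0]},{"hand": 8.5,"dp": [4.3,0.7,-9.3],"rotation": [-0.03,-0.006,0]}]'

```text
time: 4.15
eef_pos: [0.646, 0.2036, 0.3605]
ee_rot: [0.5, 0.501, -0.498, 0.501]
wrist_force: [0.4, -0.7, -0.3]
gripper_width: 0.0848
```

```bash
python3 - <<'E'
from plan import *
st()
c=get_calibration("wrist"); im=camera("wrist"); cv2.imwrite("pics/w3.png",im[:,:,::-1])
plan([.646,.202,.268],-.004)
E
```

```text
t 4.15 p [0.646  0.2036 0.3605] toolx [ 0.002  0.003 -1.   ] yaw 0.25 F [ 0.4 -0.7 -0.3] M [-0.07  0.06 -0.03] w 0.0848 q [-0.06  0.45 -0.51  1.35  0.21  1.39 -0.55]
full dp cm [ 8.81  0.15 -0.02] 8.8 rot [0.007 0.    0.004] deg 0.5
```

View pics/w3.png

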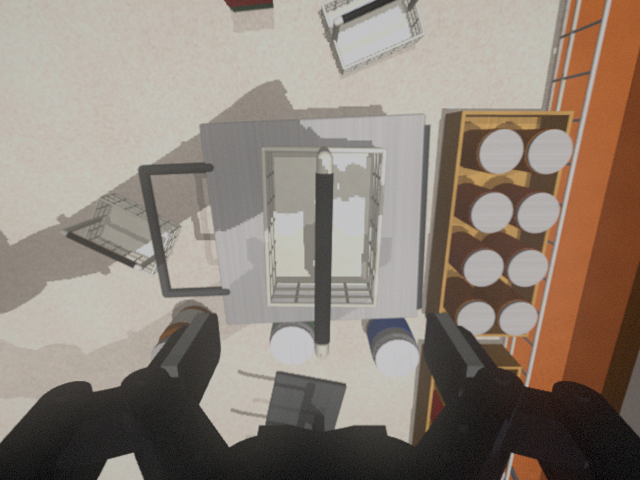

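```bash
python3 - <<'E'
from plan import *
np.set_printoptions(precision=4,suppress=True)
c=get_calibration("wrist")
for p in [(324,153),(322,352)]: print(atz(c,p,.2865))
for p in [(148,166),(165,293)]: print(atz(c,p,.1535))
print([ (r['position'],r['score'],atz(c,r['position'],.2865)) for r in pinpoint("wrist","basket_bar")])
print([ (r['position'],r['score'],atz(c,r['position'],.1535)) for r in pinpoint("wrist","lid_bar")])
print([ (r['position'],r['score'],atz(c,r['position'],.1505)) for r in pinpoint("wrist","lid_hinge")])
E
```

```text
[0.645  0.2698 0.2865]
[0.6441 0.1369 0.2865]
[0.4782 0.2509 0.1535]
[0.4768 0.1189 0.1535]
[([322.3, 263.9], 0.96, array([0.6442, 0.2017, 0.2865])), ([382.7, 0.9], 0.71, array([0.6746, 0.3449, 0.2865])), ([99.0, 249.0], 0.6, array([0.5041, 0.2111, 0.2865])), ([294.0, 314.5], 0.47, array([0.6254, 0.1657, 0.2865])), ([321.8, 220.8], 0.33, array([0.6438, 0.2297, 0.2865]))]
[([154.4, 235.6], 0.64, array([0.4745, 0.1823, 0.1535])), ([292.8, 319.2], 0.22, array([0.6119, 0.0882, 0.1535]))]
[([422.2, 218.0], 0.75, array([0.7436, 0.2006, 0.1505]))]
```

Request:
drive_tool --commands '[{"hand": 8.5,"dp": [2.5,0,0],"rotation": [0,0,0]},{"hand": 8.5,"dp": [5.0,-0.1,0],"rotation": [0,0,0.003]},{"hand": 8.5,"dp": [7.0,-0.1,0],"rotation": [0,0,0.003]},{"hand": 8.5,"dp": [8.5,-0.1,0],"rotation": [0,0,0.003]},{"hand": 8.5,"dp": [9.3,-0.1,0],"rotation": [0,0,0.003]}]'

```text
time: 4.85
eef_pos: [0.6453, 0.2013, 0.2677]
ee_rot: [0.501, 0.5, -0.498, 0.501]
wrist_force: [0.0, 0.4, -0.6]
gripper_width: 0.0849
```

Request:
drive_tool --commands '[{"hand": 4,"dp": [0,0,0],"rotation": [0,0,0]},{"hand": 2,"dp": [0,0,0],"rotation": [0,0,0]},{"hand": 0.5,"dp": [0,0,0],"rotation": [0,0,0]},{"hand": 0.5,"dp": [0,0,0],"rotation": [0,0,0]},{"hand": 0.5,"dp": [0,0,0],"rotation": [0,0,0]}]' --newtons 50

```text
time: 5.35
eef_pos: [0.6456, 0.2014, 0.2682]
ee_rot: [0.501, 0.5, -0.498, 0.501]
wrist_force: [2.6, -0.3, 1.3]
gripper_width: 0.012
```

```bash
python3 - <<'E'
from plan import *
st()
im=camera("side"); cv2.imwrite("pics/s2.png",im[:,:,::-1])
E
```

```text
t 5.35 p [0.6456 0.2014 0.2682] toolx [ 0.004  0.002 -1.   ] yaw 0.05 F [ 2.6 -0.3  1.3] M [ 0.04 -0.59 -0.01] w 0.012 q [-0.05  0.5  -0.5   1.49  0.24  1.22 -0.58]
```

View pics/s2.png

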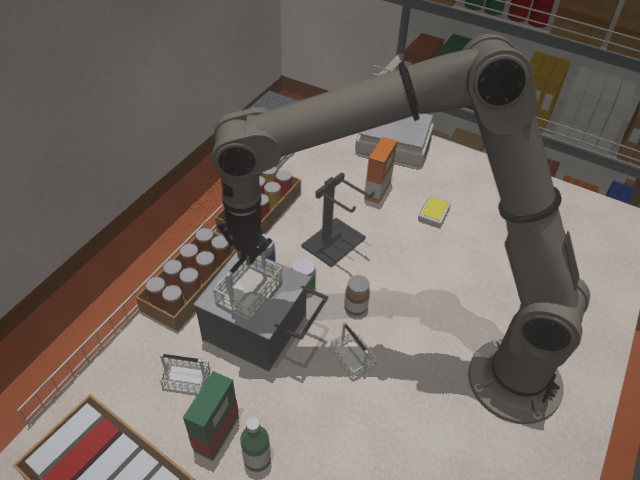

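Request:
drive_tool --commands '[{"hand": 0.5,"dp": [0,0,0],"rotation": [0,0,0]},{"hand": 0.5,"dp": [-1,0,0],"rotation": [0,0,0]},{"hand": 0.5,"dp": [-3,0,0],"rotation": [0,0,0]},{"hand": 0.5,"dp": [-5,0,0],"rotation": [0,0,0]},{"hand": 0.5,"dp": [-6,0,0],"rotation": [0,0,0]}]' --newtons 60

```text
time: 5.9
eef_pos: [0.6459, 0.2017, 0.3305]
ee_rot: [0.502, 0.499, -0.497, 0.501]
wrist_force: [0.6, 0.4, -1.3]
gripper_width: 0.0079
```

```bash
python3 - <<'E'
from plan import *
st()
im=camera("side"); cv2.imwrite("pics/s3.png",im[200:340,140:340,::-1].repeat(3,0).repeat(3,1))
x,y,a=.6355,-.1830,-.203
for d in (.19,.06):
    print([x-d*np.cos(a),y-d*np.sin(a)])
E
```

```text
t 5.9 p [0.6459 0.2017 0.3305] toolx [ 0.007  0.003 -1.   ] yaw 0.05 F [ 0.6  0.4 -1.3] M [-0.01 -0.02  0.  ] w 0.0079 q [-0.05  0.46 -0.5   1.4   0.22  1.33 -0.56]
[np.float64(0.4494014295151506), np.float64(-0.14469435989967583)]
[np.float64(0.5767320303732054), np.float64(-0.17090348207358183)]
```

View pics/s3.png

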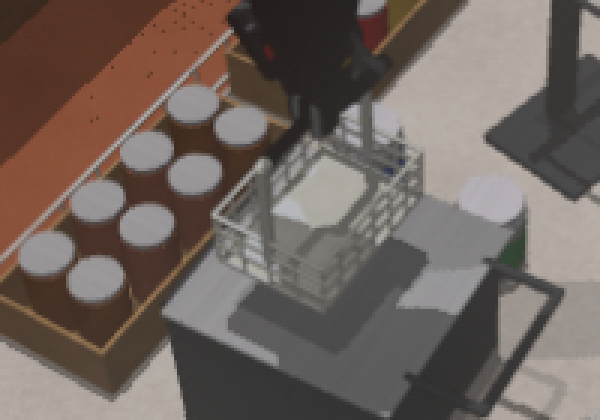

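```bash
python3 - <<'E'
from plan import *
plan([.55,.03,.37],-.1)
plan([.4494,-.1447,.375],-.203)
E
```

```text
full dp cm [-3.98 -9.6  17.17] 20.1 rot [ 0.101 -0.004 -0.008] deg 5.8
full dp cm [ -4.62 -19.67  34.63] 40.1 rot [ 0.204 -0.004 -0.008] deg 11.7
```

Request:
drive_tool --commands '[{"hand": 0.5,"dp": [-2.0,-0.5,1.0],"rotation": [0,0,0]},{"hand": 0.5,"dp": [-4.0,-1.8,3.2],"rotation": [0.02,0,0]},{"hand": 0.5,"dp": [-4.5,-3.6,6.4],"rotation": [0.04,-0.002,-0.003]},{"hand": 0.5,"dp": [-4.6,-5.6,10.0],"rotation": [0.06,-0.004,-0.006]},{"hand": 0.5,"dp": [-4.6,-7.6,13.5],"rotation": [0.08,-0.004,-0.008]}]'

```text
time: 6.45
eef_pos: [0.5689, 0.0654, 0.376]
ee_rot: [-0.519, -0.48, 0.52, -0.48]
wrist_force: [0.9, -0.9, -2.5]
gripper_width: 0.0078
```

```bash
python3 - <<'E'
from plan import *
st();plan([.4494,-.1447,.375],-.203)
E
```

```text
t 6.45 p [0.5689 0.0654 0.376 ] toolx [-0.001 -0.    -1.   ] yaw -4.57 F [ 0.9 -0.9 -2.5] M [-0.03  0.01 -0.02] w 0.0078 q [ 0.17  0.24 -0.48  1.58  0.11  1.34 -0.41]
full dp cm [  0.12 -10.24  21.9 ] 24.2 rot [0.123 0.001 0.   ] deg 7.1
```

Request:
drive_tool --commands '[{"hand": 0.5,"dp": [0,-1.7,3.7],"rotation": [0.02,0,0]},{"hand": 0.5,"dp": [0,-3.6,7.6],"rotation": [0.045,0,0]},{"hand": 0.5,"dp": [0,-5.5,11.8],"rotation": [0.07,0,0]},{"hand": 0.5,"dp": [0,-7.3,15.6],"rotation": [0.09,0,0]},{"hand": 0.5,"dp": [0,-8.6,18.4],"rotation": [0.105,0,0]}]'

```text
time: 6.95
eef_pos: [0.4663, -0.1138, 0.3756]
ee_rot: [-0.544, -0.451, 0.546, -0.451]
wrist_force: [0.5, -0.5, -2.5]
gripper_width: 0.0077
```

```bash
python3 - <<'E'
from plan import *
st();plan([.4494,-.1447,.375],-.203);plan([.4494,-.1447,.241],-.203)
E
```

```text
t 6.95 p [ 0.4663 -0.1138  0.3756] toolx [-0.002 -0.001 -1.   ] yaw -10.78 F [ 0.5 -0.5 -2.5] M [-0.02 -0.07  0.  ] w 0.0077 q [ 0.44  0.06 -0.35  1.78  0.02  1.31 -0.1 ]
full dp cm [ 0.07 -1.09  3.35] 3.5 rot [0.015 0.002 0.002] deg 0.9
full dp cm [13.47 -1.06  3.33] 13.9 rot [0.015 0.002 0.002] deg 0.9
```

Request:
drive_tool --commands '[{"hand": 0.5,"dp": [0,-0.6,1.8],"rotation": [0.01,0,0]},{"hand": 0.5,"dp": [0.5,-1.1,3.4],"rotation": [0.015,0.002,0.002]},{"hand": 0.5,"dp": [4,-1.1,3.4],"rotation": [0.015,0.002,0.002]},{"hand": 0.5,"dp": [8,-1.1,3.4],"rotation": [0.015,0.002,0.002]},{"hand": 0.5,"dp": [11,-1.1,3.4],"rotation": [0.015,0.002,0.002]}]'

```text
time: 7.45
eef_pos: [0.4475, -0.1452, 0.2633]
ee_rot: [-0.548, -0.447, 0.549, -0.446]
wrist_force: [-0.2, -1.0, -2.7]
gripper_width: 0.0079
```

```bash
python3 - <<'E'
from plan import *
st();plan([.4494,-.1447,.241],-.203)
for n in ("scene","side","wrist"):
    im=camera(n); cv2.imwrite(f"pics/a_{n}.png",im[:,:,::-1])
E
python3 - <<'E'
import cv2,numpy as np
a=cv2.imread("pics/a_scene.png")[160:360,190:390];b=cv2.imread("pics/a_side.png")[110:310,290:490]
cv2.imwrite("pics/a2.png",np.hstack([cv2.resize(x,(400,400),interpolation=2) for x in (a,b)]))
E
```

```text
t 7.45 p [ 0.4475 -0.1452  0.2633] toolx [-0.002  0.001 -1.   ] yaw -11.66 F [-0.2 -1.  -2.7] M [-0.09 -0.01 -0.02] w 0.0079 q [ 0.48  0.12 -0.32  1.97  0.04  1.06 -0.07]
full dp cm [ 2.23  0.18 -0.09] 2.2 rot [-0.001 -0.     0.002] deg 0.1
```

View pics/a2.png

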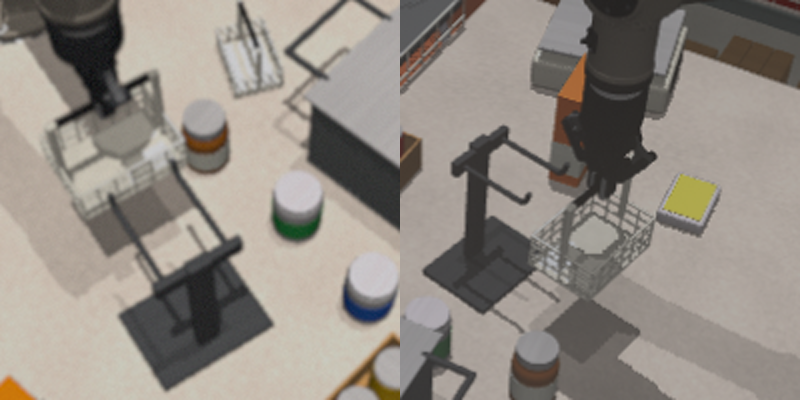

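View pics/a_wrist.png

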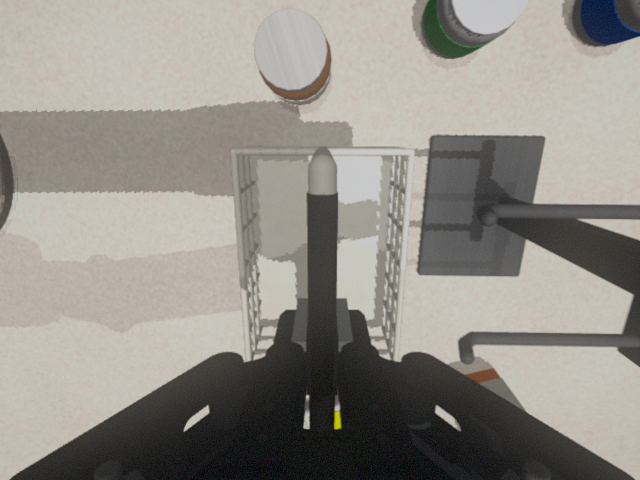

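```bash
python3 - <<'E'
from plan import *
np.set_printoptions(precision=4,suppress=True)
c=get_calibration("wrist");s=read_state();R=Ro.from_quat(s['ee_rot']).as_matrix();P=s['eef_pos']
f=lambda p,z:(R.T@(atz(c,p,z)-P)*100).round(2)
for p,z in [((560,211),.21),((620,211.5),.21),((560,339),.21),((630,341),.21),((488,214),.232),((467,352),.232),((322,155),.282)]: print(p,f(p,z))
a=-.203
for x0,y0 in [(.6355,-.183),(.6353,-.1857),(.6357,-.1811)]:print((R.T@(np.array([x0-.06*np.cos(a),y0-.06*np.sin(a),.2])-P)*100).round(2))
E
```

```text
(560, 211) [ 5.36 13.24 -3.71]
(620, 211.5) [ 5.35 16.56 -3.68]
(560, 339) [ 5.35 14.88  4.46]
(630, 341) [ 5.33 19.26  4.58]
(488, 214) [ 3.18  8.22 -4.02]
(467, 352) [3.18 8.15 3.94]
(322, 155) [-1.78 -0.06 -7.15]
[ 6.36 13.22 -0.07]
[ 6.36 13.26  0.2 ]
[ 6.36 13.21 -0.26]
```

Request:
drive_tool --commands '[{"hand": 0.5,"dp": [1.2,0,0.2],"rotation": [0,0,0.002]},{"hand": 0.5,"dp": [2.2,0.8,0.4],"rotation": [0,0,0.002]},{"hand": 0.5,"dp": [2.2,2.5,0.4],"rotation": [0,0,0.002]},{"hand": 0.5,"dp": [2.2,4.5,0.4],"rotation": [0,0,0.002]},{"hand": 0.5,"dp": [2.2,6.0,0.4],"rotation": [0,0,0.002]}]'

```text
time: 8.1
eef_pos: [0.5072, -0.1616, 0.2423]
ee_rot: [0.548, 0.447, -0.548, 0.446]
wrist_force: [-0.5, 0.8, -2.9]
gripper_width: 0.0077
```

```bash
cat > look.py <<'E'
from plan import *
import sys
st()
t=sys.argv[1]
ims={n:camera(n)[:,:,::-1] for n in ("scene","side","wrist")}
cv2.imwrite(f"pics/{t}_w.png",ims["wrist"])
x=ims["scene"][160:360,190:390];y=ims["side"][110:310,290:490]
cv2.imwrite(f"pics/{t}.png",np.hstack([cv2.resize(i,(400,400),interpolation=2) for i in (x,y)]))
E
python3 look.py b
```

```text
t 8.1 p [ 0.5072 -0.1616  0.2423] toolx [-0.     0.001 -1.   ] yaw -11.65 F [-0.5  0.8 -2.9] M [-0.04  0.    0.01] w 0.0077 q [ 0.45  0.25 -0.31  1.87  0.09  1.04 -0.09]
```

View pics/b.png

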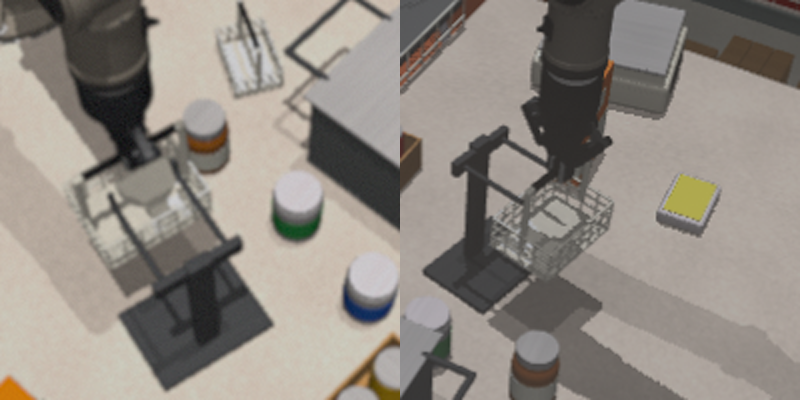

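View pics/b_w.png

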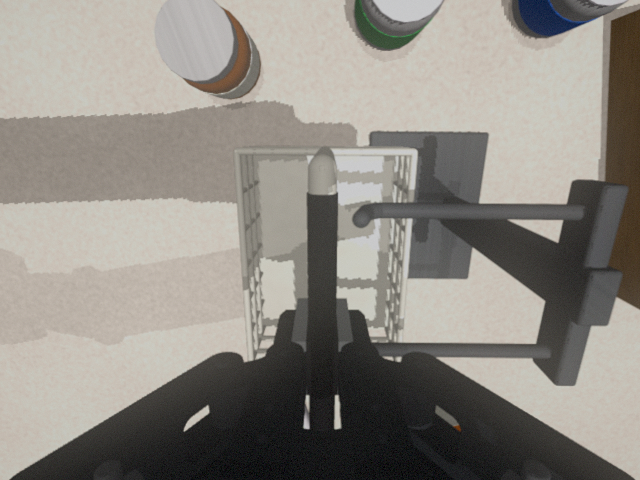

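```bash
python3 - <<'E'
from plan import *
c=get_calibration("wrist");s=read_state();R=Ro.from_quat(s['ee_rot']).as_matrix();P=s['eef_pos']
f=lambda p,z:(R.T@(atz(c,p,z)-P)*100).round(2)
for p,z in [((400,211),.21),((560,212),.21),((420,350),.21),((545,352),.21),((362,216),.232),((322,155),.261),((568,200),.222),((542,380),.222),((598,180),.222)]: print(p,f(p,z))
E
```

```text
(400, 211) [ 3.19  3.82 -4.18]
(560, 212) [ 3.18 11.77 -4.12]
(420, 350) [3.18 5.48 3.82]
(545, 352) [ 3.17 12.54  3.93]
(362, 216) [ 0.99  1.69 -4.42]
(322, 155) [-1.9  -0.06 -7.16]
(568, 200) [ 1.98 11.21 -4.93]
(542, 380) [ 1.97 11.84  4.88]
(598, 180) [ 1.98 12.36 -5.83]
```

Request:
drive_tool --commands '[{"hand": 0.5,"dp": [0,1.5,0.1],"rotation": [0,0,0]},{"hand": 0.5,"dp": [0,3.5,0.1],"rotation": [0,0,0]},{"hand": 0.5,"dp": [0,5.5,0.1],"rotation": [0,0,0]},{"hand": 0.5,"dp": [0,6.7,0.1],"rotation": [0,0,0]},{"hand": 0.5,"dp": [0.5,7.0,0.1],"rotation": [0,0,0]}]'

```text
time: 8.75
eef_pos: [0.5758, -0.1765, 0.2372]
ee_rot: [0.548, 0.447, -0.548, 0.447]
wrist_force: [-0.6, 0.4, -3.2]
gripper_width: 0.0074
```

Request:
drive_tool --commands '[{"hand": 0.5,"dp": [0.7,0,0],"rotation": [0,0,0]},{"hand": 0.5,"dp": [1.4,0,0],"rotation": [0,0,0]},{"hand": 0.5,"dp": [2.0,0,0],"rotation": [0,0,0]},{"hand": 0.5,"dp": [2.5,0,0],"rotation": [0,0,0]},{"hand": 0.5,"dp": [2.8,0,0],"rotation": [0,0,0]}]'

```text
time: 9.25
eef_pos: [0.5752, -0.1764, 0.2086]
ee_rot: [0.548, 0.447, -0.548, 0.446]
wrist_force: [-0.1, -0.7, -2.3]
gripper_width: 0.0074
```

```bash
python3 look.py c
```

```text
t 9.25 p [ 0.5752 -0.1764  0.2086] toolx [-0.001  0.001 -1.   ] yaw -11.63 F [-0.1 -0.7 -2.3] M [-0.02 -0.01  0.04] w 0.0074 q [ 0.42  0.4  -0.29  1.74  0.13  1.02 -0.12]
```

View pics/c.png

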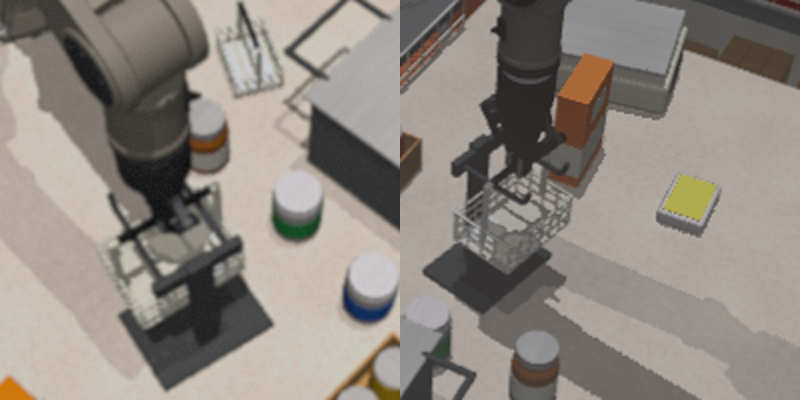

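View pics/c_w.png

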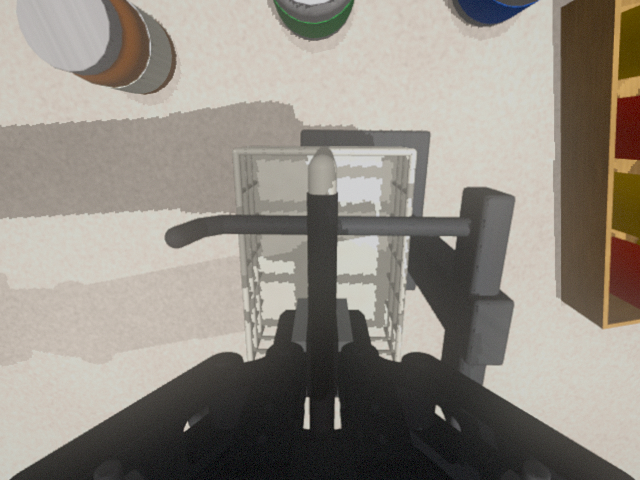

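Request:
drive_tool --commands '[{"hand": 0.5,"dp": [0.2,0,0],"rotation": [0,0,0]},{"hand": 0.5,"dp": [0.4,0,0],"rotation": [0,0,0]},{"hand": 0.5,"dp": [0.6,0,0],"rotation": [0,0,0]},{"hand": 0.5,"dp": [0.7,0,0],"rotation": [0,0,0]},{"hand": 0.5,"dp": [0.7,0,0],"rotation": [0,0,0]}]'

```text
time: 9.9
eef_pos: [0.5756, -0.1764, 0.2019]
ee_rot: [0.548, 0.447, -0.548, 0.446]
wrist_force: [0.6, 1.0, -2.4]
gripper_width: 0.0077
```

Request:
drive_tool --commands '[{"hand": 0.5,"dp": [0.05,0,0],"rotation": [0,0,0]},{"hand": 0.5,"dp": [0.1,0,0],"rotation": [0,0,0]},{"hand": 0.5,"dp": [0.15,0,0],"rotation": [0,0,0]},{"hand": 0.5,"dp": [0.15,0,0],"rotation": [0,0,0]},{"hand": 0.5,"dp": [0.15,0,0],"rotation": [0,0,0]}]'

```text
time: 10.4
eef_pos: [0.5756, -0.1764, 0.2004]
ee_rot: [0.548, 0.447, -0.548, 0.446]
wrist_force: [0.3, 0.0, -2.1]
gripper_width: 0.0076
```

Request:
drive_tool --commands '[{"hand": 0.5,"dp": [0.05,0,0],"rotation": [0,0,0]},{"hand": 0.5,"dp": [0.1,0,0],"rotation": [0,0,0]},{"hand": 0.5,"dp": [0.15,0,0],"rotation": [0,0,0]},{"hand": 0.5,"dp": [0.2,0,0],"rotation": [0,0,0]},{"hand": 0.5,"dp": [0.2,0,0],"rotation": [0,0,0]}]'

```text
time: 10.9
eef_pos: [0.5758, -0.1764, 0.1999]
ee_rot: [0.548, 0.447, -0.548, 0.447]
wrist_force: [-5.0, 0.7, 8.5]
gripper_width: 0.0079
```

```bash
python3 look.py d; python3 - <<'E'
from plan import *
for i in range(3):
    camera("scene"); s=read_state(); print(s['wrist_force'].round(1),s['eef_pos'].round(4))
E
```

```text
t 10.9 p [ 0.5758 -0.1764  0.1999] toolx [ 0.     0.001 -1.   ] yaw -11.64 F [-5.   0.7  8.5] M [0.18 0.94 0.03] w 0.0079 q [ 0.42  0.41 -0.29  1.75  0.13  1.   -0.13]
[-4.8  0.1  9.3] [ 0.5758 -0.1765  0.1999]
[-5.2 -0.1  9.9] [ 0.5758 -0.1765  0.1999]
[-4.6  1.2  8.1] [ 0.5757 -0.1765  0.1998]
```

View pics/d_w.png

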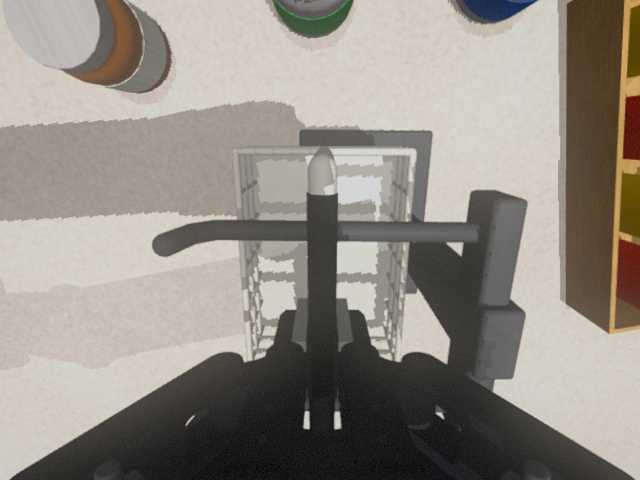

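Request:
drive_tool --commands '[{"hand": 0.5,"dp": [-0.05,0,0],"rotation": [0,0,0]},{"hand": 0.5,"dp": [-0.1,0,0],"rotation": [0,0,0]},{"hand": 1.2,"dp": [-0.1,0,0],"rotation": [0,0,0]},{"hand": 2.0,"dp": [-0.1,0,0],"rotation": [0,0,0]},{"hand": 3.0,"dp": [-0.1,0,0],"rotation": [0,0,0]}]'

```text
time: 11.7
eef_pos: [0.5759, -0.1765, 0.2009]
ee_rot: [0.549, 0.447, -0.548, 0.447]
wrist_force: [-0.1, -0.6, 0.2]
gripper_width: 0.0298
```

Request:
drive_tool --commands '[{"hand": 3.5,"dp": [0,0,0],"rotation": [0,0,0]},{"hand": 3.5,"dp": [-1,0,0],"rotation": [0,0,0]},{"hand": 3.5,"dp": [-2.5,0,0],"rotation": [0,0,0]},{"hand": 3.5,"dp": [-5,0,0],"rotation": [0,0,0]},{"hand": 3.5,"dp": [-8,0,0],"rotation": [0,0,0]}]'

```text
time: 12.2
eef_pos: [0.5756, -0.1764, 0.2825]
ee_rot: [0.548, 0.447, -0.548, 0.447]
wrist_force: [0.1, -0.9, 0.0]
gripper_width: 0.0347
```

```bash
python3 look.py e
```

```text
t 12.2 p [ 0.5756 -0.1764  0.2825] toolx [ 0.     0.001 -1.   ] yaw -11.63 F [ 0.1 -0.9  0. ] M [0.01 0.03 0.03] w 0.0347 q [ 0.43  0.33 -0.3   1.66  0.1   1.16 -0.1 ]
```

View pics/e.png

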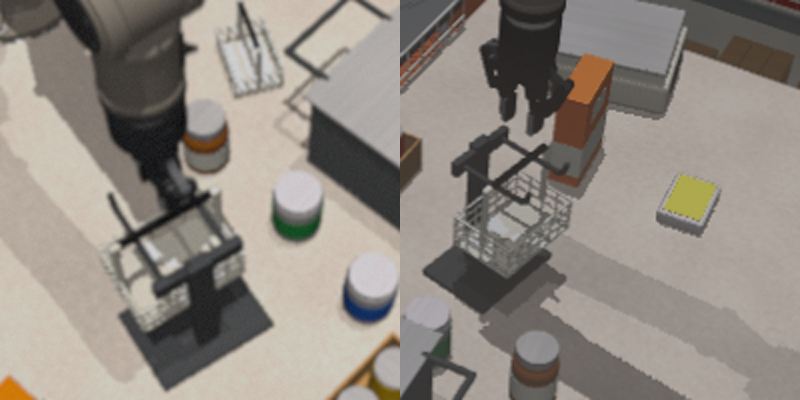

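View pics/e_w.png

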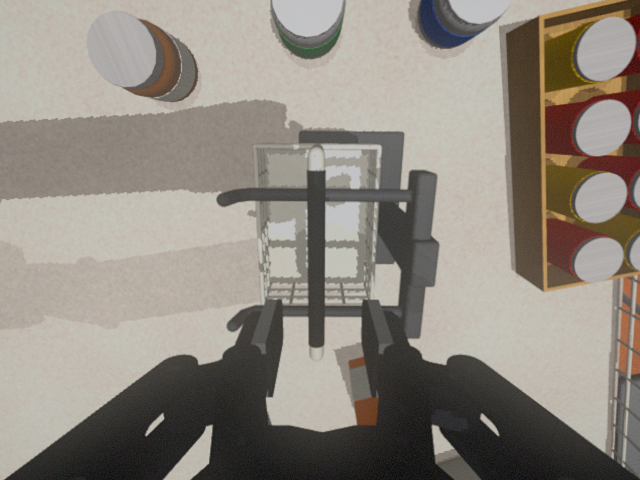

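The basket hangs on both prongs. In the wrist picture the bar crosses the prongs at (316,195) and (316,312), and the rim looks square. Next is the lid.

```bash
python3 - <<'E'
from plan import *
plan([.525,0.0,.36],-.08)
E
```

```text
full dp cm [ -7.57  -8.67 -16.25] 19.9 rot [-0.123 -0.    -0.007] deg 7.1
```

Request:
drive_tool --commands '[{"hand": 4,"dp": [-3.5,0,0],"rotation": [0,0,0]},{"hand": 5,"dp": [-6.5,-1.5,-3],"rotation": [-0.02,0,0]},{"hand": 6,"dp": [-7.5,-3.7,-7],"rotation": [-0.05,0,-0.003]},{"hand": 7,"dp": [-7.5,-6.2,-11.5],"rotation": [-0.09,0,-0.006]},{"hand": 7,"dp": [-7.5,-8.7,-16.2],"rotation": [-0.12,0,-0.007]}]'

```text
time: 12.85
eef_pos: [0.525, -0.0035, 0.3598]
ee_rot: [0.52, 0.479, -0.52, 0.479]
wrist_force: [0.4, 1.8, 0.1]
gripper_width: 0.0701
```

```bash
python3 - <<'E'
from plan import *
st();plan([.4765,.15,.30],.045)
E
```

```text
t 12.85 p [ 0.525  -0.0035  0.3598] toolx [ 0.001  0.    -1.   ] yaw -4.72 F [0.4 1.8 0.1] M [ 0.08 -0.02  0.  ] w 0.0701 q [ 0.26  0.16 -0.42  1.72  0.07  1.28 -0.26]
full dp cm [  5.98  -6.11 -14.9 ] 17.2 rot [-0.127 -0.    -0.001] deg 7.3
```

Request:
drive_tool --commands '[{"hand": 7,"dp": [0.5,-1.3,-3],"rotation": [-0.03,0,0]},{"hand": 7,"dp": [1.5,-2.7,-6.5],"rotation": [-0.06,0,0]},{"hand": 7,"dp": [3,-4.1,-10],"rotation": [-0.09,0,0]},{"hand": 7,"dp": [4.5,-5.3,-13],"rotation": [-0.115,0,0]},{"hand": 7,"dp": [6,-6.1,-14.9],"rotation": [-0.127,0,0]}]'

```text
time: 13.35
eef_pos: [0.4751, 0.1526, 0.2994]
ee_rot: [0.488, 0.512, -0.487, 0.512]
wrist_force: [0.5, 0.0, -0.4]
gripper_width: 0.07
```

```bash
python3 - <<'E'
from plan import *
np.set_printoptions(precision=4,suppress=True)
st()
im=camera("wrist"); cv2.imwrite("pics/f_w.png",im[:,:,::-1])
c=get_calibration("wrist")
print([ (r['position'],r['score'],atz(c,r['position'],.1535)) for r in pinpoint("wrist","lid_bar")])
print([ (r['position'],r['score'],atz(c,r['position'],.1505)) for r in pinpoint("wrist","lid_hinge")])
E
```

```text
t 13.35 p [0.4751 0.1526 0.2994] toolx [ 0.001  0.    -1.   ] yaw 2.78 F [ 0.5  0.  -0.4] M [ 0.01 -0.03  0.03] w 0.07 q [ 0.07  0.17 -0.56  1.85  0.1   1.15 -0.48]
[([326.4, 195.6], 0.81, array([0.4739, 0.1864, 0.1535]))]
[([300.7, 308.7], 0.19, array([0.4564, 0.0826, 0.1505]))]
```

View pics/f_w.png

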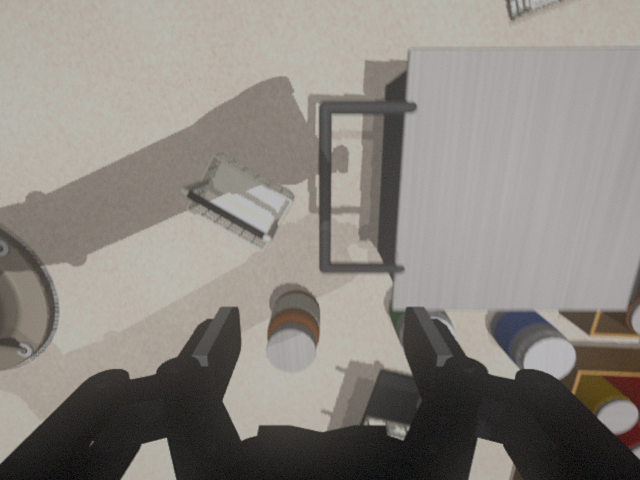

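```bash
python3 - <<'E'
from plan import *
np.set_printoptions(precision=4,suppress=True)
c=get_calibration("wrist")
for p in [(325.5,107),(325.5,267)]: print(atz(c,p,.1535))
plan([.474,.186,.134],.05)
E
```

```text
[0.4727 0.2487 0.1535]
[0.4791 0.12   0.1535]
full dp cm [16.5   0.06 -3.52] 16.9 rot [-0.002  0.001  0.001] deg 0.2
```

Request:
drive_tool --commands '[{"hand": 4,"dp": [2.5,0.1,-1.6],"rotation": [0,0,0]},{"hand": 4,"dp": [5,0.2,-3.2],"rotation": [0,0,0]},{"hand": 4,"dp": [8,0.2,-3.2],"rotation": [0,0,0]},{"hand": 4,"dp": [10,0.2,-3.2],"rotation": [0,0,0]},{"hand": 4,"dp": [11,0.2,-3.2],"rotation": [0,0,0]}]'

```text
time: 14.0
eef_pos: [0.4757, 0.1811, 0.1876]
ee_rot: [0.487, 0.512, -0.49, 0.511]
wrist_force: [0.2, -0.6, -0.6]
gripper_width: 0.0399
```

```bash
python3 - <<'E'
from plan import *
np.set_printoptions(precision=4,suppress=True)
st()
for n in ("wrist","side"):
    im=camera(n); cv2.imwrite(f"pics/g_{n}.png",im[:,:,::-1])
plan([.4756,.1848,.1345],.05)
E
```

```text
t 14.0 p [0.4757 0.1811 0.1876] toolx [-0.003 -0.002 -1.   ] yaw 2.61 F [ 0.2 -0.6 -0.6] M [-0.02  0.    0.03] w 0.0399 q [-0.02  0.31 -0.56  1.96  0.2   0.93 -0.63]
full dp cm [ 5.38  0.02 -0.33] 5.4 rot [-0.004  0.001  0.003] deg 0.3
```

View pics/g_wrist.png

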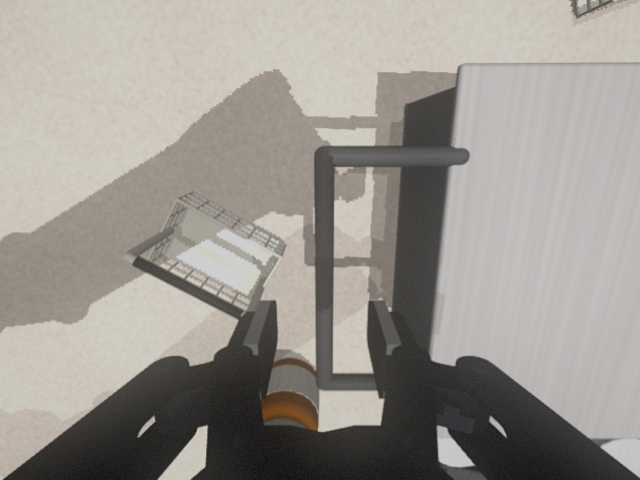

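Request:
drive_tool --commands '[{"hand": 4,"dp": [1.5,0,-0.2],"rotation": [0,0,0]},{"hand": 4,"dp": [3,0,-0.3],"rotation": [0,0,0.003]},{"hand": 4,"dp": [4.5,0,-0.3],"rotation": [0,0,0.003]},{"hand": 4,"dp": [5.3,0,-0.3],"rotation": [0,0,0.003]},{"hand": 4,"dp": [5.4,0,-0.3],"rotation": [0,0,0.003]}]' --newtons 30

```text
time: 14.6
eef_pos: [0.4753, 0.1842, 0.1337]
ee_rot: [0.488, 0.511, -0.489, 0.512]
wrist_force: [-0.3, -0.3, -0.4]
gripper_width: 0.0399
```

Request:
drive_tool --commands '[{"hand": 2,"dp": [0,0,0],"rotation": [0,0,0]},{"hand": 0.5,"dp": [0,0,0],"rotation": [0,0,0]},{"hand": 0.5,"dp": [0,0,0],"rotation": [0,0,0]},{"hand": 0.5,"dp": [0,0,0],"rotation": [0,0,0]},{"hand": 0.5,"dp": [0,0,0],"rotation": [0,0,0]}]'

```text
time: 15.1
eef_pos: [0.4765, 0.1844, 0.1344]
ee_rot: [0.489, 0.511, -0.488, 0.512]
wrist_force: [4.7, -0.0, 1.9]
gripper_width: 0.0088
```

```bash
python3 - <<'E'
from plan import *
st()
im=camera("side"); cv2.imwrite(f"pics/h_side.png",im[:,:,::-1])
# arc increments in lid frame (tool y,x), r=.27
for a in np.radians([5,10,15,20,25,30,35,40,45]): print(np.degrees(a).round(),"dy %.2f dx %.2f"%(27*(1-np.cos(a-.0111)) ,-27*np.sin(a)))
E
```

```text
t 15.1 p [0.4765 0.1844 0.1344] toolx [ 0.002 -0.001 -1.   ] yaw 2.6 F [ 4.7 -0.   1.9] M [-0.02 -0.86  0.04] w 0.0088 q [-0.05  0.38 -0.53  2.01  0.27  0.82 -0.69]
5.0 dy 0.08 dx -2.35
10.0 dy 0.36 dx -4.69
15.0 dy 0.84 dx -6.99
20.0 dy 1.53 dx -9.23
25.0 dy 2.40 dx -11.41
30.0 dy 3.47 dx -13.50
35.0 dy 4.71 dx -15.49
40.0 dy 6.13 dx -17.36
45.0 dy 7.70 dx -19.09
```

View pics/h_side.png

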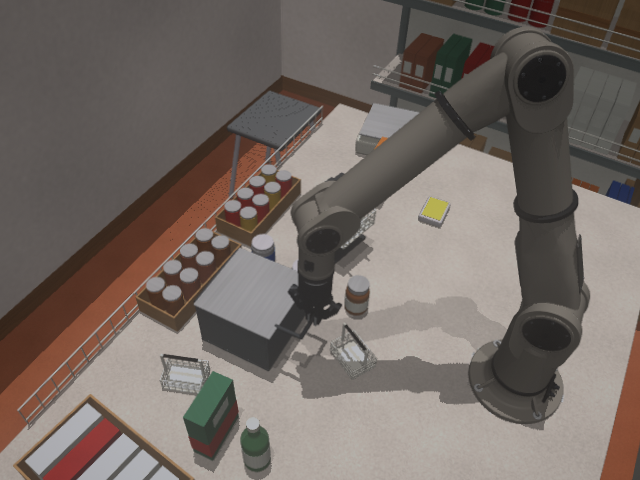

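Request:
drive_tool --commands '[{"hand": 0.5,"dp": [-1.4,0.05,0],"rotation": [0,0,0]},{"hand": 0.5,"dp": [-2.8,0.18,0],"rotation": [0,0,0]},{"hand": 0.5,"dp": [-4.2,0.38,0],"rotation": [0,0,0]},{"hand": 0.5,"dp": [-5.6,0.65,0],"rotation": [0,0,0]},{"hand": 0.5,"dp": [-7.0,1.0,0],"rotation": [0,0,0]}]'

```text
time: 15.65
eef_pos: [0.4865, 0.1849, 0.2054]
ee_rot: [0.489, 0.51, -0.488, 0.512]
wrist_force: [6.2, 0.9, -4.8]
gripper_width: 0.0088
```

```bash
cat > lid.py <<'E'
from plan import *
import sys
st()
s=read_state();R=Ro.from_quat(s['ee_rot']).as_matrix();P=s['eef_pos']
G=P-R[:,0]*.019
G0=np.array([.4765,.1844,.1534]); yaw=np.radians(2.75); lx=np.array([np.cos(yaw),np.sin(yaw),0])
H=G0+.27*np.cos(.0111)*lx; H[2]=.1505
r=H-G; fwd=r@lx; up=-r[2]; print("hinge dist",np.hypot(fwd,up).round(4),"angle deg",np.degrees(np.arctan2(up,fwd)-.0111).round(2))
for a in map(float,sys.argv[1:]):
    t=np.radians(a)+.0111
    B=H-.27*np.cos(t)*lx; B[2]=.1505+.27*np.sin(t)
    print(a,"dp to",(R.T@(B-G)*100).round(2))
E
python3 lid.py 18 21 24 27 30
```

```text
t 15.65 p [0.4865 0.1849 0.2054] toolx [ 0.002 -0.001 -1.   ] yaw 2.6 F [ 6.2  0.9 -4.8] M [ 0.15 -1.12  0.02] w 0.0088 q [-0.01  0.3  -0.56  1.92  0.2   0.97 -0.62]
hinge dist 0.2703 angle deg 15.24
18.0 dp to [-1.23  0.42  0.  ]
21.0 dp to [-2.56  0.91  0.  ]
24.0 dp to [-3.86  1.46  0.  ]
27.0 dp to [-5.13  2.09  0.  ]
30.0 dp to [-6.36  2.78  0.  ]
```

Request:
drive_tool --commands '[{"hand": 0.5,"dp": [-1.2,0.4,0],"rotation": [0,0,0]},{"hand": 0.5,"dp": [-2.5,0.9,0],"rotation": [0,0,0]},{"hand": 0.5,"dp": [-3.85,1.45,0],"rotation": [0,0,0]},{"hand": 0.5,"dp": [-5.1,2.1,0],"rotation": [0,0,0]},{"hand": 0.5,"dp": [-6.35,2.8,0],"rotation": [0,0,0]}]'

```text
time: 16.15
eef_pos: [0.5132, 0.1861, 0.2695]
ee_rot: [0.487, 0.511, -0.489, 0.511]
wrist_force: [-2.1, 0.6, -1.9]
gripper_width: 0.0085
```

```bash
python3 lid.py 33 36 39 42 45; python3 - <<'E'
from plan import *
for n in ("side","scene"):
    cv2.imwrite(f"pics/i_{n}.png",camera(n)[:,:,::-1])
E
```

```text
t 16.15 p [0.5132 0.1861 0.2695] toolx [-0.002 -0.002 -1.   ] yaw 2.63 F [-2.1  0.6 -1.9] M [0.04 0.62 0.06] w 0.0085 q [ 0.    0.28 -0.56  1.79  0.17  1.12 -0.57]
hinge dist 0.271 angle deg 29.97
33.0 dp to [-1.16  0.84  0.  ]
36.0 dp to [-2.32  1.66  0.  ]
39.0 dp to [-3.43  2.53  0.  ]
42.0 dp to [-4.5   3.45  0.  ]
45.0 dp to [-5.51  4.44  0.  ]
```

View pics/i_side.png

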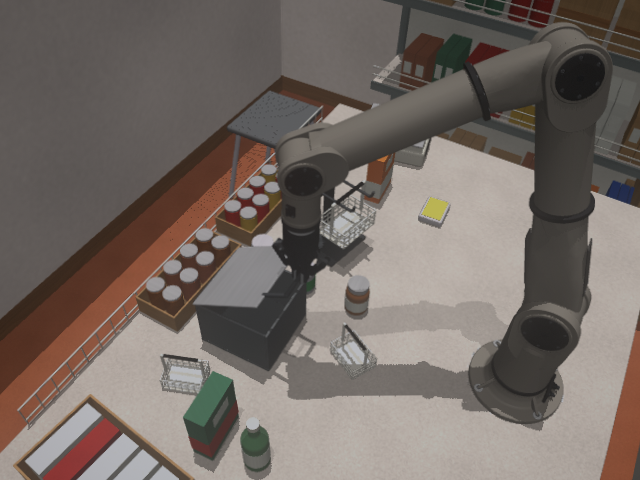

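The side picture shows the lid rising with the bar still in the gripper at about (275,293). The basket still hangs at (345,222).

Request:
drive_tool --commands '[{"hand": 0.5,"dp": [-1.15,0.85,0],"rotation": [0,0,0]},{"hand": 0.5,"dp": [-2.3,1.65,0],"rotation": [0,0,0]},{"hand": 0.5,"dp": [-3.45,2.55,0],"rotation": [0,0,0]},{"hand": 0.5,"dp": [-4.5,3.45,0],"rotation": [0,0,0]},{"hand": 0.5,"dp": [-5.5,4.45,0],"rotation": [0,0,0]}]'

```text
time: 16.75
eef_pos: [0.5564, 0.1882, 0.3266]
ee_rot: [0.486, 0.512, -0.49, 0.511]
wrist_force: [-8.1, -2.4, 5.0]
gripper_width: 0.0089
```

```bash
python3 lid.py 44 45; python3 - <<'E'
from plan import *
np.set_printoptions(precision=4,suppress=True)
cs={}
for n in ("side","scene","wrist"):
    cv2.imwrite(f"pics/j_{n}.png",camera(n)[:,:,::-1])
    print(n,[(r['position'],round(r['score'],2)) for r in pinpoint(n,"lid_bar")][:2],[(r['position'],round(r['score'],2)) for r in pinpoint(n,"lid_hinge")][:2])
im=cv2.imread("pics/j_side.png")[170:370,170:400];cv2.imwrite("pics/j2.png",cv2.resize(im,None,fx=3,fy=3,interpolation=2))
im=cv2.imread("pics/j_scene.png")[120:320,230:480];cv2.imwrite("pics/j3.png",cv2.resize(im,None,fx=3,fy=3,interpolation=2))
st()
E
```

```text
t 16.75 p [0.5564 0.1882 0.3266] toolx [-0.005 -0.003 -1.   ] yaw 2.64 F [-8.1 -2.4  5. ] M [-0.45  1.93  0.03] w 0.0089 q [-0.    0.31 -0.55  1.62  0.17  1.27 -0.53]
hinge dist 0.2722 angle deg 45.14
44.0 dp to [ 0.54 -0.22  0.  ]
45.0 dp to [0.2  0.11 0.  ]
side [([284.8, 248.8], 0.85), ([254.0, 326.6], 0.25)] [([216.2, 273.7], 0.93)]
scene [([384.1, 138.9], 0.68), ([272.2, 267.6], 0.16)] [([432.4, 228.1], 0.7), ([430.8, 162.8], 0.43)]
wrist [([321.9, 336.6], 0.73)] [([530.1, 217.3], 0.78)]
t 17.2 p [0.5563 0.1882 0.3264] toolx [-0.004 -0.003 -1.   ] yaw 2.63 F [-8.3 -1.9  5.9] M [-0.5   1.94 -0.  ] w 0.0086 q [-0.    0.31 -0.55  1.62  0.17  1.27 -0.53]
```

View pics/j2.png

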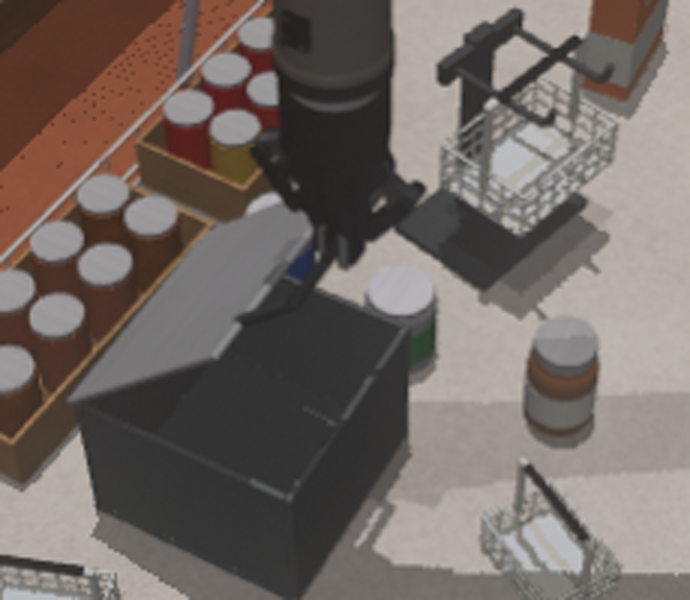

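View pics/j3.png

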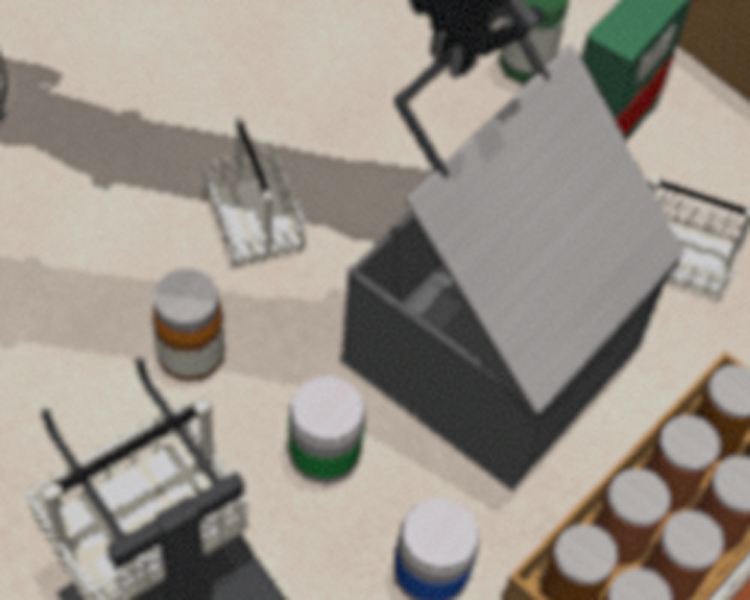

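View pics/j_wrist.png

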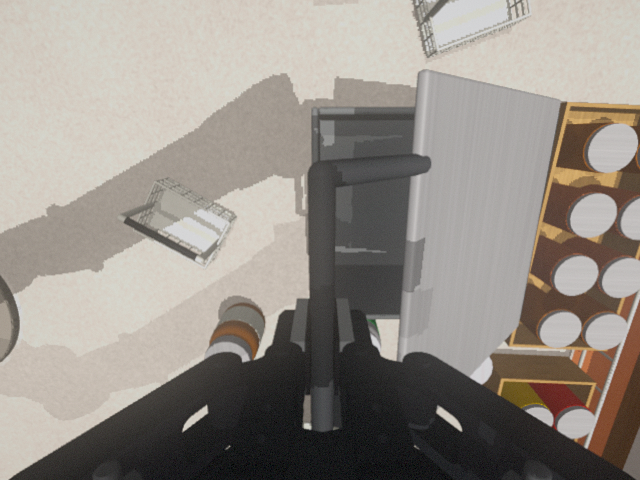

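Request:
drive_tool --commands '[{"hand": 0.5,"dp": [0,-0.1,0],"rotation": [0,0,0]},{"hand": 0.5,"dp": [0,-0.2,0],"rotation": [0,0,0]},{"hand": 0.5,"dp": [0,-0.25,0],"rotation": [0,0,0]},{"hand": 0.5,"dp": [0,-0.25,0],"rotation": [0,0,0]},{"hand": 0.5,"dp": [0,-0.25,0],"rotation": [0,0,0]}]'

```text
time: 17.7
eef_pos: [0.5551, 0.1881, 0.3256]
ee_rot: [0.487, 0.511, -0.49, 0.511]
wrist_force: [6.6, 3.2, -10.9]
gripper_width: 0.0084
```

```bash
python3 lid.py 45; python3 - <<'E'
from plan import *
np.set_printoptions(precision=4,suppress=True)
# lid corners in j_scene: crop/3+(230,120) and j_side crop/3+(170,170); lid plate corners local rel. hinge
cs={n:get_calibration(n) for n in("scene","side")}
sc=lambda x,y:(x/3+230,y/3+120); sd=lambda x,y:(x/3+170,y/3+170)
obs=[("scene",[-.21,-.105,.003],sc(410,202)),("scene",[-.21,.105,.003],sc(570,48)),("scene",[0,-.105,.003],sc(538,412)),("scene",[0,.105,.003],sc(682,252)),
("side",[-.21,.105,.003],sd(217,357)),("side",[0,.105,.003],sd(70,402)),("scene",[-.27,-.065,0],sc(400,101))]
def f(p):
    M=Ro.from_euler('zy',[p[2],p[3]]).as_matrix(); 
    return np.concatenate([proj(cs[c],M@np.array(l)+[p[0],p[1],.1505])[0]-q for c,l,q in obs])
r=least_squares(f,[.745,.199,.05,.7]);print(r.x,np.degrees(r.x[2:]),r.fun.round(1))
E
```

```text
t 17.7 p [0.5551 0.1881 0.3256] toolx [-0.003 -0.002 -1.   ] yaw 2.62 F [  6.6   3.2 -10.9] M [ 0.52 -1.35 -0.02] w 0.0084 q [-0.    0.31 -0.55  1.62  0.17  1.26 -0.53]
hinge dist 0.2725 angle deg 44.78
45.0 dp to [0.1  0.25 0.  ]
[0.7462 0.1982 0.0407 0.7794] [ 2.3341 44.6575] [-2.7 -0.8  0.5 -1.8 -1.2  0.1  1.3 -0.6 -2.2 -1.4 -2.6 -0.2 -2.1  0.5]
```

Request:
drive_tool --commands '[{"hand": 0.5,"dp": [0,0.1,0],"rotation": [0,0,0]},{"hand": 0.5,"dp": [0,0.1,0],"rotation": [0,0,0]},{"hand": 0.5,"dp": [0,0.1,0],"rotation": [0,0,0]},{"hand": 0.5,"dp": [0,0.1,0],"rotation": [0,0,0]},{"hand": 0.5,"dp": [0,0.1,0],"rotation": [0,0,0]}]'

```text
time: 18.2
eef_pos: [0.5556, 0.1882, 0.3258]
ee_rot: [0.487, 0.512, -0.49, 0.511]
wrist_force: [-4.8, -0.9, 2.8]
gripper_width: 0.0087
```

```bash
python3 lid.py 45; python3 - <<'E'
from plan import *
ims=[camera(n)[:,:,::-1] for n in ("scene","side")]
st()
x=ims[0][110:350,220:480];y=ims[1][150:390,150:410]
cv2.imwrite("pics/k.png",np.hstack([cv2.resize(np.ascontiguousarray(i),(400,369),interpolation=2) for i in (x,y)]))
E
```

```text
t 18.2 p [0.5556 0.1882 0.3258] toolx [-0.004 -0.003 -1.   ] yaw 2.63 F [-4.8 -0.9  2.8] M [-0.24  1.23  0.02] w 0.0087 q [-0.    0.31 -0.55  1.62  0.17  1.26 -0.53]
hinge dist 0.2723 angle deg 44.89
45.0 dp to [0.13 0.2  0.  ]
t 18.3 p [0.5556 0.1882 0.3258] toolx [-0.003 -0.003 -1.   ] yaw 2.63 F [-4.5 -1.1  2.8] M [-0.19  1.21  0.05] w 0.0087 q [-0.    0.31 -0.55  1.62  0.17  1.26 -0.53]
```

View pics/k.png

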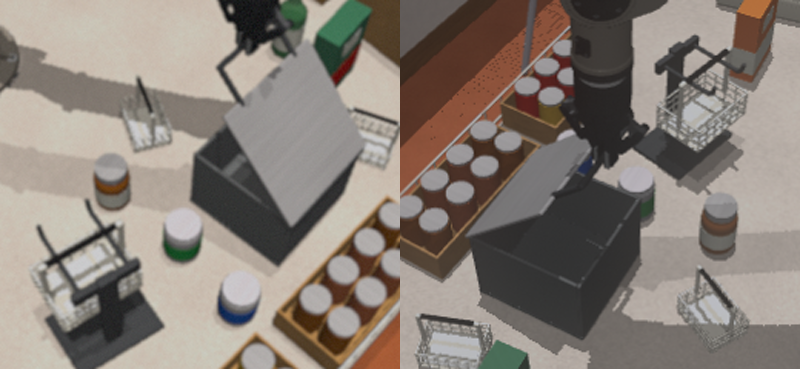

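The last pictures show the basket hanging level on both prongs, the lid open and held by its bar, and the jar, cans and cartons where they were. I'm handing in.

```bash
python3 - <<'E'
from plan import *
print(close_job()); st()
E
```

```text
the job is handed in; nothing more can be done
None
the job is handed in; nothing more can be done
```

I hung the basket from the bin lid by its handle on both prongs of the display stand. I then raised the lid by its bar and handed the job in at about 18.3 s, with the gripper still holding it open.

- **Basket:** After release the wrist force was back to about zero. The last scene and side pictures show it hanging free and level on both prongs. The bar met the prongs at the expected height of 219 mm.
- **Lid angle:** The arm's position gives 44.9 degrees. A fit to the lid corners in the pictures gave 44.7 degrees just before the last small adjustment. Bar height alone, read between the last two small adjustments, gave about 45.3 degrees, so the measures disagree by about half a degree.
- **Grip:** The bar was still pinched at the last reading, with a steady force of about 6 N at the wrist. The bar-to-hinge distance came out 2 mm over the given 270 mm, which is within the calibration error.
- **Other goods:** In the last pictures the jar, both cans, both cartons and the two small baskets look unmoved. I did not re-measure them. The tin and bottle were out of view or partly hidden in those crops, but the arm did not go near them.

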